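# True the cart wheel's spokes by quarter turns and snap in its dust cap

### The job

On the cart wheel lying in the fixture, tighten the spoke wings in order round the rim, each clockwise seen from above and finished before the next is touched: red one quarter turn, yellow two quarter turns, blue one quarter turn. Then lift the dust cap out of its tray by the centre fin and set it down free on the green mat; take it again by its two orange side tabs, pinch them together, lower the cap fully and level into the wheel's hub and let go so that both tabs spring out under the hub's lip. Leave the other things on the bench where they are.

Things in the scene. Friction and masses are not known exactly. Their poses are not given: they have to be found in the camera images.
- wheel: the cart wheel with its fixture, fixed; lies flat, axis vertical; origin on its axis at bench height. Rim 186 mm across, 39 mm high; hub 100 mm across. Its x axis points to the red wing's axis, 84 mm from the centre; seen from above the yellow and blue wings follow clockwise at 120 and 240 degrees, at the same radius
- gauge_top (a point): top of the fixture's steel gauge post, 10 mm thick, 110 mm high; it stands at the rim, 100 mm from the wheel's centre, half-way between red and yellow
- hub_seat (a point): centre of the round seat for the cap in the wheel's hub, on the seat's floor, 36 mm above the bench. Over the floor is a steel lip of inner diameter 69 mm, its underside 8 mm and its top 12 mm above the floor; under the lip runs a groove of diameter 86 mm
- red_grip (a point): centre of the red wing: a bar 60 mm long, 12 mm thick and 22 mm high, on a vertical axis through this point, 75 mm above the bench (its underside is 18 mm above the black block under it, which is 46 mm high). x points along the bar towards the end with the white pointer
- red_end (a point): the pointer end of the red wing, 30 mm from its axis
- red_wing (a joint): angle of the red wing in rad, growing clockwise seen from above, stops at -0.8 and 4.4; it starts anywhere from -0.6 to 0.6, must be turned one quarter turn clockwise from there, and stays where it is left (friction 0.12 N m)
- yellow_grip (a point): centre of the yellow wing: a bar 60 mm long, 12 mm thick and 22 mm high, on a vertical axis through this point, 75 mm above the bench (its underside is 18 mm above the black block under it, which is 46 mm high). x points along the bar towards the end with the white pointer
- yellow_end (a point): the pointer end of the yellow wing, 30 mm from its axis
- yellow_wing (a joint): angle of the yellow wing in rad, growing clockwise seen from above, stops at -0.8 and 4.4; it starts anywhere from -0.6 to 0.6, must be turned two quarter turns clockwise from there, and stays where it is left (friction 0.12 N m)
- blue_grip (a point): centre of the blue wing: a bar 60 mm long, 12 mm thick and 22 mm high, on a vertical axis through this point, 75 mm above the bench (its underside is 18 mm above the black block under it, which is 46 mm high). x points along the bar towards the end with the white pointer
- blue_end (a point): the pointer end of the blue wing, 30 mm from its axis
- blue_wing (a joint): angle of the blue wing in rad, growing clockwise seen from above, stops at -0.8 and 4.4; it starts anywhere from -0.6 to 0.6, must be turned one quarter turn clockwise from there, and stays where it is left (friction 0.12 N m)
- cap_center (a point): middle of the dust cap, on its axis, 26 mm above its underside (about 0.11 kg). White disc 64 mm across, 10 mm thick, with a white centre fin 10 mm thick along x, 26 mm long along y, up to 52 mm above the underside. Orange side tabs at +y and -y, each 24 mm wide along x, 6 mm thick, 10.5 to 36.5 mm above the underside, outer faces 62 mm apart free, 48 mm fully pinched
- cap_foot (a point): centre of the cap's underside, axes as cap_center. Each tab carries a hook, 0.7 to 4.7 mm above the underside, that stands out to 38 mm from the axis when free and is drawn in to 31 mm when fully pinched
- cap_tab_a (a joint): how far the cap's +y tab is pinched inward: 0 free to 0.007 m fully pinched (spring, 2 to 6.5 N)
- cap_tab_b (a joint): the same for the -y tab
- tray: grey open tray, fixed, 110 mm (x) by 89 mm (y) by 42 mm high, walls and floor 4.5 mm or 5 mm thick; origin at the centre of its underside. The cap starts in it with its tabs close to the two long walls (9 mm), so that only the fin can be gripped there
- mat: thin green mat on the bench, fixed, 95 mm square and 3 mm thick; origin at the centre of its underside
- cup_red: white sample cup with red lid, 60 mm across, 54 mm high; bystander, origin at the centre of its underside
- amber_bottle: small amber bottle with black cap, 52 mm across, 109 mm high, standing under the filling machine's jug shelf, which overhangs the bench 310 mm up; the shelf's front edge, with a bracket down to 160 mm above the bench, runs from about x 0.75, y -0.02 to x 0.60, y -0.28; bystander, origin at the centre of its underside
Not all that is in view belongs to the job. Leave any purple look-alike of the part that bears cap_center alone.

How it is judged:
By the outcome, as a careful person would: the job done as asked, in the order asked, and still so for the second after the job is handed in, with the robot touching nothing.
It also fails if it takes over 72 s, if anything falls off the work surface, if the arm or the gripper's body presses on something with over 40 N, if the wrist force passes 120 N, or if a joint passes its speed limit or range.

### The arm

A 7-joint arm with a two-finger parallel gripper is mounted at the origin on a cart in front of the work surface, level with it; the furniture and walls round the work are solid. World frame = base frame: x ahead of the robot, y to its left, z up, the work surface at z = 0. Lengths are in m, angles in rad, forces in N, time in s.
With the tool pointing down it reaches from about 0.4 to 0.85 m from the base axis. Payload 10.4 kg.
Tool frame: the origin (TCP) lies between the finger pads; the fingertips stand r.nose_length ahead of it and the grasp point (between the pads) lies 6 mm ahead of it (r.nose_length is the distance from the TCP to the fingertips, in m); z points along the fingers, x is the direction in which the jaws open and shut, and the axes are right-handed (so a half turn about z gives the same grasp; the last joint's range is limited). The gripper opens to 87 mm and grips with 3 to 60 N. Pads are 19 mm wide; open, the fingers measure 117 mm over their backs; the gripper's body (75 mm by 190 mm) begins 51 mm behind the grasp point.
Start: joints at [-1.23, 0.332, -0.065, 1.46, 0.022, 1.35, -0.088], TCP at [0.222, 0.584, 0.248] pointing down, gripper open.
Joint ranges: [-2.6, 2.6], [-0.5, 2.12], [-1.47, 1.34], [0.16, 2.42], [-1.27, 4.41], [0.06, 2.06], [-2.6, 2.6]. Speed limits (rad/s): [2.22, 2.22, 2.79, 2.79, 3.14, 3.14, 3.14].

### API

Orientations are given as a unit quaternion [x, y, z, w].
In Python, from bench import r gives the robot as it stands. The module is installed in compiled form; this text tells all that it offers.
- The arm moves only by the shell command python3 -m creep 'ROWS' [OPENING] [FORCE]. ROWS is JSON, a list of rows, each an object of numbers: "x", "y", "z": the shift along the world's x, y, z in m; "spin": the turn about the world's z in degrees. In form: [{"x": .., "y": .., "z": .., "spin": ..}, ...]. A call has 1 to 12 rows; each row is the pose to reach, as a shift and turn from the pose commanded when the call began; what a row does not reach only later rows make up. A row lasts 1/8 s, in which the tool goes at most 62.5 mm and 10.7 degrees, less where a joint would pass 70% of its speed; a pose out of reach is approached as far as the arm can. A call with a gripper value outside its range is refused whole. OPENING is the finger opening in m, from 0 to 0.087, set as the call begins (- or left out, the last holds). The fingers move at their own pace and stop on an object; FORCE is the grip in N (left out, the last holds). Time passes only in rows, so rows that repeat a pose let the fingers close. It gives the time, the measured TCP pose, the force and the opening at its end, in the units of the state.
- r.read_state(): the state, without advancing time (a new reading comes with each control period).
- r.camera(name): name is "side" or "top"; returns a dict with "pixels" (480x640x3 uint8, blue, green, red), "z_map" (480x640 float32, m along the optical axis (not along the pixel's ray), 0 where there is no reading), "K" (3x3 intrinsics, pixels), "k1" (the pictures are not rectified: a ray, as slopes to the right and down, at radius r is drawn at 1 + k1 r^2 times it, then the intrinsics apply), "R" (3x3) and "t" (3): a world point X has camera coordinates R X + t. Camera axes: x right, y down, z forward; pixel columns grow to the right and rows downward; lengths in m; the calibration is good to about 2 mm. A picture is of the moment at which its call begins.
- r.close_job(): hands the job in, once; it reports no verdict.
The state is a dict: "time": time; "joint_positions": joint angles; "joint_vel": joint speeds; "joint_torque": joint torques, N m; "ee_pos": TCP position; "eef_rot": TCP orientation; "ft_force": force on the tool from outside, world axes, zero at the start; "torque": the same for the moment, N m; "width": finger opening in m.
Only numpy, scipy, OpenCV 4.12 (cv2) and the standard library are available. Lean on these libraries where they do the work, as an engineer would, in place of code of your own. Each camera call takes 0.05 s, during which the arm holds its last target. There are 200 camera calls.

## Working session

There is one attempt and no reset: what is moved stays moved. The work goes in short steps, Python scripts to look and compute and a shell command to move; the robot and the scene stay as the last step left them, time stands still between calls to the robot, and variables do not carry over. Pictures are saved under pics/ and viewed, about 8 in all and at most 12, crops included, and the job is handed in when it is done.

```bash
mkdir -p pics
cat > h.py <<'E'
import numpy as np, cv2
from bench import r
def cam(n): return r.camera(n)
def px2ray(c,uv):
    K=c["K"]; d=np.array([(uv[0]-K[0,2])/K[0,0],(uv[1]-K[1,2])/K[1,1]]); s=d.copy()
    for _ in range(20): s=d/(1+c["k1"]*(s@s))
    R=np.array(c["R"]);t=np.array(c["t"])
    return -R.T@t, R.T@np.array([s[0],s[1],1.])
def onplane(c,uv,z):
    o,d=px2ray(c,uv); return o+d*(z-o[2])/d[2]
def proj(c,X):
    p=np.array(c["R"])@np.array(X)+np.array(c["t"]); s=p[:2]/p[2]; s=s*(1+c["k1"]*(s@s)); K=c["K"]
    return np.array([K[0,0]*s[0]+K[0,2],K[1,1]*s[1]+K[1,2]])
def bydepth(c,uv):
    o,d=px2ray(c,uv); z=c["z_map"][int(round(uv[1])),int(round(uv[0]))]; return o+d*z
E
python3 - <<'E'
from h import *
s=r.read_state(); print(s, r.nose_length)
for n in("top","side"):
    c=cam(n); cv2.imwrite(f"pics/{n}0.png",c["pixels"]); print(n,c["K"],c["k1"],-c["R"].T@c["t"],c["R"])
E
```

```text
{'time': 0.0, 'joint_positions': array([-1.22963142,  0.33285418, -0.06466579,  1.46095049,  0.02159099,
        1.34988766, -0.08848753]), 'joint_vel': array([ 2.01468980e-03, -8.35619305e-04,  2.64778229e-04,  1.84323259e-03,
       -1.85360996e-04,  1.05059484e-03,  9.76771461e-05]), 'joint_torque': array([-4.67483897e-04, -6.23275709e+01,  2.40516861e-02, -3.89899743e+01,
       -6.14538789e-02,  4.01108852e-02,  1.10313983e-04]), 'ee_pos': array([0.22226707, 0.58376557, 0.24676049]), 'eef_rot': array([ 8.23345385e-01,  5.67540205e-01, -5.58364485e-04,  4.26156128e-04]), 'ft_force': array([ 0.37843186, -0.04058744, -0.09745663]), 'torque': array([0.0300204 , 0.00317066, 0.02352902]), 'width': 0.08687269333377586} 0.025
top [[595.16761915   0.         321.81237854]
 [  0.         595.16761915 239.44360011]
 [  0.           0.           1.        ]] -0.04525874635693515 [ 0.21334957 -0.21057416  1.371767  ] [[ 0.00818783 -0.99996272  0.00274304]
 [-0.98088505 -0.00856489 -0.19439947]
 [ 0.19441571 -0.00109889 -0.98091861]]
side [[491.75873424   0.         317.7164664 ]
 [  0.         491.75873424 243.08295037]
 [  0.           0.           1.        ]] -0.11891578338951372 [ 0.16393281 -1.23826607  0.56558335] [[ 0.96588819 -0.25816521  0.02026661]
 [-0.08634692 -0.39485891 -0.91467516]
 [ 0.24413976  0.88172397 -0.40368133]]
```

View pics/top0.png

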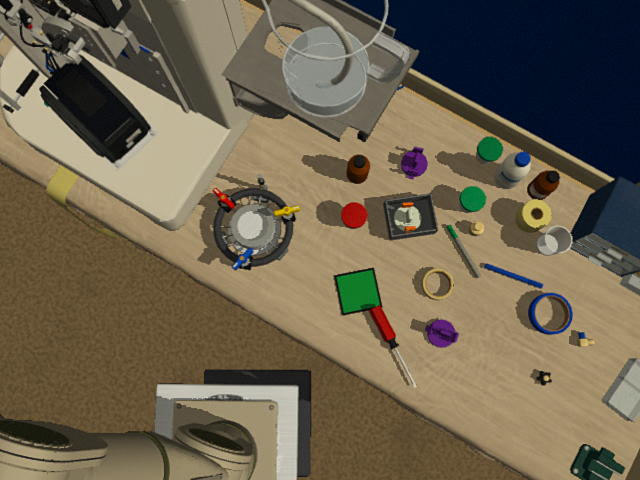

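View pics/side0.png

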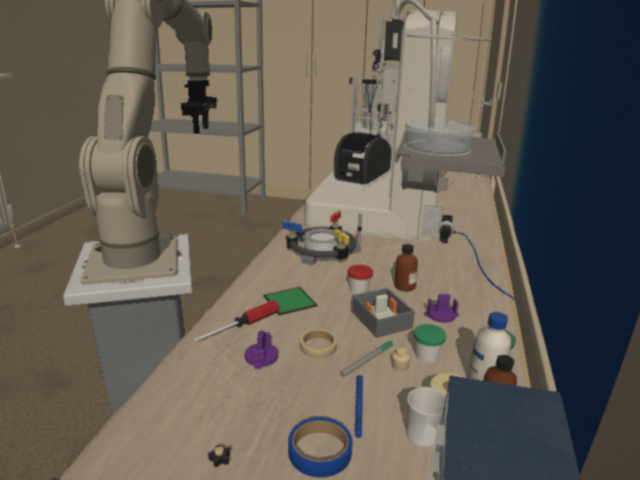

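```bash
cat > m.py <<'E'
from h import *
def mask(c,col):
    h=cv2.cvtColor(c["pixels"],cv2.COLOR_BGR2HSV); H,S,V=[h[...,i].astype(int) for i in range(3)]
    b={"red":((H<6)|(H>174)),"yellow":(H>22)&(H<34),"blue":(H>105)&(H<125),"green":(H>50)&(H<75),"orange":(H>6)&(H<18)}[col]
    return b&(S>140)&(V>(60 if col!="orange" else 150))
def cloud(c):
    K=c["K"]; v,u=np.mgrid[0:480,0:640]; 
    uv=np.stack([u,v],-1).astype(np.float64).reshape(-1,1,2)
    n=cv2.undistortPoints(uv,K,np.array([c["k1"],0,0,0])).reshape(480,640,2)
    z=c["z_map"]; P=np.dstack([n[...,0]*z,n[...,1]*z,z])
    return (P-c["t"])@c["R"]
def wings(c,roi):
    P=cloud(c); out={}
    for col in("red","yellow","blue"):
        m=mask(c,col)&roi; v,u=np.nonzero(m&(P[...,2]>.05)&(P[...,2]<.1))
        g=np.array([onplane(c,(a,b),.086) for a,b in zip(u,v)])[:,:2] if len(u) else np.zeros((0,2))
        zz=P[v,u,2]; out[col]=(g,zz,P[v,u])
    return out
E
python3 - <<'E'
from m import *
c=cam("top"); roi=np.zeros((480,640),bool); roi[175:285,200:310]=1
P=cloud(c)
C=[]
for k,(g,zz,p) in wings(c,roi).items():
    top=p[zz>.08][:,:2].astype(np.float32); rc=cv2.minAreaRect(top); vx=cv2.fitLine(top,cv2.DIST_L2,0,.01,.01).ravel()
    print(k,len(g),len(top),np.median(zz),"rect",rc,"fit",vx, "ang",np.degrees(np.arctan2(vx[1],vx[0])))
    C.append(rc[0])
C=np.array(C); A=2*(C[1:]-C[0]); b=(C[1:]**2).sum(1)-(C[0]**2).sum(); w=np.linalg.solve(A,b); print("wheel",w,[np.linalg.norm(x-w) for x in C],[np.degrees(np.arctan2(*(x-w)[::-1])) for x in C])
def big(m,nm,z):
    n,l,s,ce=cv2.connectedComponentsWithStats(m.astype(np.uint8)); 
    for i in range(1,n):
        if s[i,4]>12:
            v,u=np.nonzero(l==i); print(nm,ce[i].round(1),s[i,4],"plane",onplane(c,ce[i],z).round(4),"depth med",np.median(P[v,u],0).round(4), "rect",cv2.minAreaRect(np.array([onplane(c,(a,b),z)[:2] for a,b in zip(u,v)],np.float32)))
g=mask(c,"green"); g[:260]=0; g[:, :320]=0;g[:,400:]=0; big(g,"mat",.003)
o=mask(c,"orange"); o[:190]=0;o[245:]=0;o[:,:380]=0;o[:,440:]=0; big(o,"tab",.0415)
# tray rim & fin
reg=np.zeros((480,640),bool);reg[188:245,380:442]=1
t=P[reg&(P[...,2]>.036)&(P[...,2]<.046)][:,:2].astype(np.float32);print("tray",len(t),cv2.minAreaRect(t))
f=P[reg&(P[...,2]>.052)&(P[...,2]<.07)];print("fin",len(f),f.mean(0),cv2.minAreaRect(f[:,:2].astype(np.float32)))
gp=np.zeros((480,640),bool);gp[165:205,245:285]=1;f=P[gp&(P[...,2]>.1)&(P[...,2]<.12)];print("gauge",len(f),f.mean(0) if len(f) else 0)
a=cv2.resize(c["pixels"][172:284,200:312],(400,400),interpolation=cv2.INTER_CUBIC);b=cv2.resize(c["pixels"][186:248,378:440],(400,400),interpolation=cv2.INTER_CUBIC)
cv2.imwrite("pics/crop1.png",np.hstack([a,b]))
E
```

```text
red 122 103 0.08414127149610512 rect ((0.5626051425933838, 0.011313235387206078), (0.05538049340248108, 0.015757426619529724), 42.43317794799805) fit [0.6714719  0.74103    0.56027246 0.00873171] ang 47.81923
yellow 167 125 0.08382588372194184 rect ((0.5411747694015503, -0.07367286831140518), (0.17306683957576752, 0.02791689522564411), 84.49571990966797) fit [ 0.00203462  0.9999979   0.53488904 -0.12886025] ang 89.88342
blue 131 103 0.08342430631925522 rect ((0.42606019973754883, -0.0367467999458313), (0.016949506476521492, 0.05547088384628296), 41.13908004760742) fit [ 0.7474476  -0.66432077  0.42744756 -0.03893821] ang -41.630238
wheel [ 0.49585807 -0.01705063] [np.float64(0.0725236595217186), np.float64(0.07252365952171876), np.float64(0.07252365952171869)] [np.float64(23.02284561214766), np.float64(-51.328523313804276), np.float64(-164.2415345509253)]
mat [357.7 290.8] 1370 plane [ 0.3646 -0.2959  0.003 ] depth med [ 0.3645 -0.2963  0.0025] rect ((0.3645631968975067, -0.2961619794368744), (0.08549865335226059, 0.08592734485864639), 11.85936164855957)
tab [407.7 203.4] 21 plane [ 0.5635 -0.4097  0.0415] depth med [ 0.5643 -0.4103  0.0415] rect ((0.5645580887794495, -0.40927109122276306), (0.004769997671246529, 0.020908167585730553), 0.5576019883155823)
tab [410.3 227.5] 35 plane [ 0.5066 -0.4147  0.0415] depth med [ 0.5074 -0.4151  0.0386] rect ((0.5066366195678711, -0.41479530930519104), (0.008816099725663662, 0.0222192220389843), 10.119765281677246)
tray 400 ((0.5371236801147461, -0.4167504608631134), (0.09024052321910858, 0.11182671785354614), 8.86658000946045)
fin 41 [ 0.53539898 -0.41137018  0.05641095] ((0.534581184387207, -0.4119512736797333), (0.024264037609100342, 0.00981301162391901), 4.914679527282715)
gauge 20 [ 0.60526764 -0.07142645  0.10838739]
```

View pics/crop1.png

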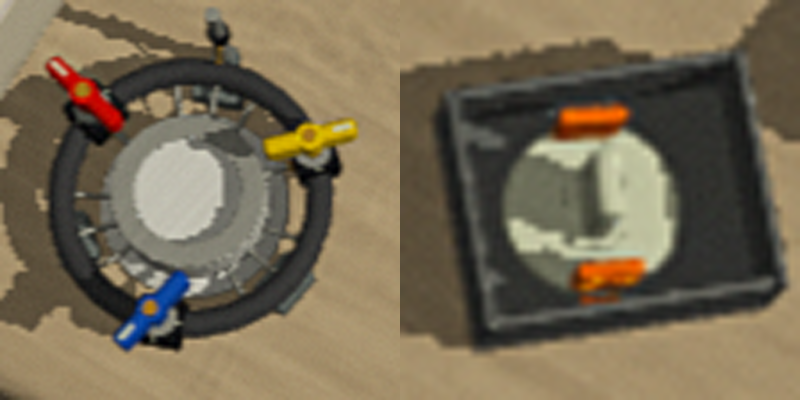

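```bash
cat > w.py <<'E'
from m import *
def wing(c,col,cent,rad=45):
    """axis, pointer angle from the picture near pixel cent"""
    P=cloud(c); h=cv2.cvtColor(c["pixels"],cv2.COLOR_BGR2HSV).astype(int)
    near=np.hypot(P[...,0]-cent[0],P[...,1]-cent[1])<rad/1000
    top=near&(P[...,2]>.079)&(P[...,2]<.093)
    pt=P[top]; xy=pt[:,:2].astype(np.float32); rc=cv2.minAreaRect(xy); f=cv2.fitLine(xy,cv2.DIST_HUBER,0,.01,.01).ravel()
    white=top&(h[...,1]<90)&(h[...,2]>130); wm=P[white][:,:2].mean(0) if white.any() else None
    d=f[:2]
    if wm is not None and d@(wm-rc[0])<0: d=-d
    return dict(n=len(pt),ctr=np.round(rc[0],4),mean=xy.mean(0).round(4),size=np.round(rc[1],4),ang=round(float(np.degrees(np.arctan2(d[1],d[0]))),1),white=wm,nw=int(white.sum()),z=np.median(pt[:,2]))
E
python3 - <<'E'
from w import *
c=cam("top"); P=cloud(c)
b={k:onplane(c,p,.087)[:2] for k,p in {"red":(223.2,197.5),"yellow":(286.5,210.1),"blue":(241.7,258.2)}.items()}
C=np.array(list(b.values())); A=2*(C[1:]-C[0]); q=(C[1:]**2).sum(1)-(C[0]**2).sum(); w=np.linalg.solve(A,q)
print("bolts",b,"wheel",w,np.linalg.norm(C-w,axis=1),np.degrees(np.arctan2(*(C-w).T[::-1])))
for k in b: print(k,wing(c,k,b[k]))
print("height map x rows .75...-, y cols")
xs=np.arange(.80,.40,-.04); ys=np.arange(.24,-.60,-.04)
print("      ",*["%5.2f"%y for y in ys])
for x in xs: print("%.2f"%x,*["%5d"%(1000*np.max(np.append(P[(abs(P[...,0]-x)<.02)&(abs(P[...,1]-y)<.02)&(c["z_map"]>0)][:,2],-.1))) for y in ys])
E
```

```text
bolts {'red': array([0.56158959, 0.0090722 ]), 'yellow': array([ 0.53378738, -0.13298635]), 'blue': array([ 0.42461981, -0.03707114])} wheel [ 0.50654855 -0.0539056 ] [0.08364041 0.08364041 0.08364041] [ 48.84734277 -70.99407988 168.38865633]
red {'n': 145, 'ctr': array([0.5619, 0.0104]), 'mean': array([0.5616, 0.01  ], dtype=float32), 'size': array([0.0566, 0.016 ]), 'ang': 46.8, 'white': array([0.57727452, 0.02561623]), 'nw': 5, 'z': np.float64(0.08494821828831385)}
yellow {'n': 149, 'ctr': array([ 0.5355, -0.1315]), 'mean': array([ 0.5346, -0.1315], dtype=float32), 'size': array([0.0172, 0.0591]), 'ang': -75.8, 'white': array([ 0.5406242 , -0.15133743]), 'nw': 6, 'z': np.float64(0.08489023354737373)}
blue {'n': 151, 'ctr': array([ 0.425 , -0.0355]), 'mean': array([ 0.425 , -0.0358], dtype=float32), 'size': array([0.0171, 0.0582]), 'ang': 136.9, 'white': array([ 0.4109919 , -0.02214786]), 'nw': 11, 'z': np.float64(0.08475394659390185)}
height map x rows .75...-, y cols
        0.24  0.20  0.16  0.12  0.08  0.04 -0.00 -0.04 -0.08 -0.12 -0.16 -0.20 -0.24 -0.28 -0.32 -0.36 -0.40 -0.44
[... 628 characters left out ...]
569   547     7    41    46     7     8     6
0.60    93    96    96    93    92    86    44    44   114    39     7     9   319    72     7     7    41    43    44    59    61
0.56    91    92    93    92    89    88    92    52    50    90    90    10    56    59    59    49    60    41    46    59    62
0.52    11    90    91    92     7    46    54    51    53    93    89     9    56    62    59    46    59    43    47    15    43
0.48     6     6     8     9     8    46    54    55    54    44    37     7     7     7     8    45    46    46    42    17    27
0.44  -100     0     5     7     8    37    43    90    45    44     8     6     7     7     7     9     6     8     8    14    16
```

Candidates for the cap: white one with orange tabs in the tray at (408,216), which I choose. The purple look-alikes are at (415,163) and (441,333). The crop confirms the white cap and the wing axes: red (223,197), yellow (286,210), blue (242,258), with white pointers facing outward.

```bash
python3 -m creep '[{"x":0.18,"y":-0.48,"z":0,"spin":67.7},{"x":0.18,"y":-0.48,"z":0,"spin":67.7},{"x":0.18,"y":-0.48,"z":0,"spin":67.7},{"x":0.18,"y":-0.48,"z":0,"spin":67.7},{"x":0.18,"y":-0.48,"z":0,"spin":67.7},{"x":0.18,"y":-0.48,"z":0,"spin":67.7},{"x":0.18,"y":-0.48,"z":0,"spin":67.7},{"x":0.18,"y":-0.48,"z":0,"spin":67.7},{"x":0.18,"y":-0.48,"z":0,"spin":67.7},{"x":0.34,"y":-0.575,"z":-0.06,"spin":67.7},{"x":0.34,"y":-0.575,"z":-0.06,"spin":67.7},{"x":0.34,"y":-0.575,"z":-0.06,"spin":67.7}]' 0.05 20; python3 -m creep '[{"x":0,"y":0,"z":0}]'
```

```text
time: 1.7
ee_pos: [0.5575, 0.0122, 0.1897]
eef_rot: [0.367, 0.93, 0.0, 0.0]
ft_force: [0.3, 0.5, 0.4]
width: 0.0502invalid input at $[0]: expected keys x, y, z, spin
```

```bash
python3 -m creep '[{"x":0,"y":0,"z":0,"spin":0},{"x":0,"y":0,"z":-0.05,"spin":0},{"x":0,"y":0,"z":-0.085,"spin":0},{"x":0,"y":0,"z":-0.105,"spin":0},{"x":0,"y":0,"z":-0.105,"spin":0}]' 0.05 20
python3 - <<'E'
from h import *
c=cam("side"); s=r.read_state(); print(s["ee_pos"],s["ft_force"],s["joint_positions"])
p=proj(c,(.53,-.05,.08)).astype(int); print(p)
a=cv2.resize(c["pixels"][p[1]-60:p[1]+60,p[0]-80:p[0]+80],(800,600),interpolation=cv2.INTER_CUBIC); cv2.imwrite("pics/s1.png",a)
E
```

```text
time: 2.33
ee_pos: [0.5546, 0.0136, 0.0843]
eef_rot: [0.367, 0.93, -0.0, -0.001]
ft_force: [0.0, -0.2, 1.1]
width: 0.0498
[0.55551323 0.01350083 0.08551729] [-1.07927608  0.23838946  0.73235028] [-0.51493111  0.35420718  0.4833921   1.8475598  -0.19493831  0.98676255
  2.44012745]
[331 222]
```

View pics/s1.png

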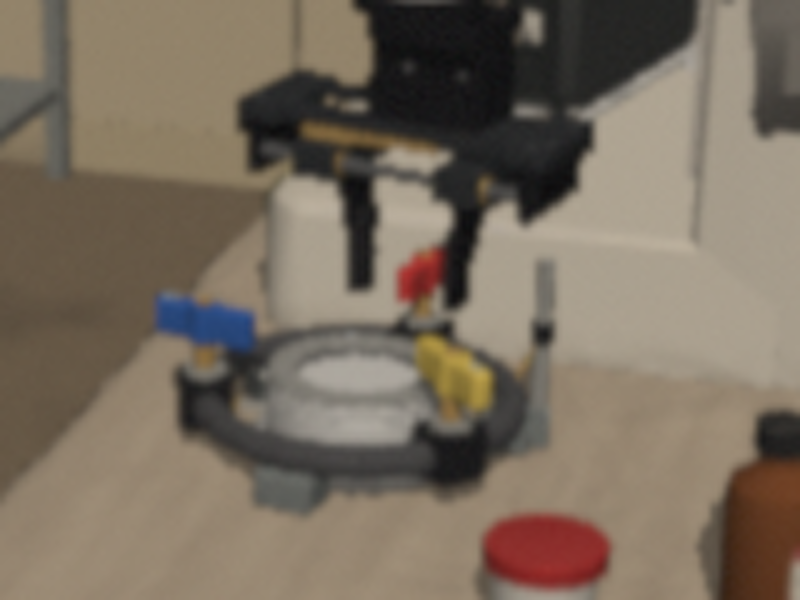

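Side view: the jaws (columns 360 and 460) straddle the red bar (420,275), but they sit a few mm short, as the measured pose also says. Correcting, then closing.

```bash
python3 -m creep '[{"x":0.0065,"y":-0.004,"z":-0.001,"spin":0},{"x":0.0065,"y":-0.004,"z":-0.001,"spin":0},{"x":0.0065,"y":-0.004,"z":-0.001,"spin":0}]' 0.05 20;  python3 -m creep '[{"x":0,"y":0,"z":0,"spin":0},{"x":0,"y":0,"z":0,"spin":0},{"x":0,"y":0,"z":0,"spin":0},{"x":0,"y":0,"z":0,"spin":0},{"x":0,"y":0,"z":0,"spin":0}]' 0 20
```

```text
time: 2.75
ee_pos: [0.5626, 0.009, 0.0845]
eef_rot: [0.368, 0.93, 0.0, 0.0]
ft_force: [-0.0, -0.1, 0.9]
width: 0.05
time: 3.38
ee_pos: [0.5614, 0.01, 0.0839]
eef_rot: [0.367, 0.93, 0.0, -0.001]
ft_force: [-5.2, 4.5, 3.3]
width: 0.012
```

```bash
python3 -m creep '[{"x":0,"y":0,"z":0,"spin":0},{"x":0,"y":0,"z":0,"spin":-9},{"x":0,"y":0,"z":0,"spin":-18},{"x":0,"y":0,"z":0,"spin":-27},{"x":0,"y":0,"z":0,"spin":-36},{"x":0,"y":0,"z":0,"spin":-45},{"x":0,"y":0,"z":0,"spin":-54},{"x":0,"y":0,"z":0,"spin":-63},{"x":0,"y":0,"z":0,"spin":-72},{"x":0,"y":0,"z":0,"spin":-81},{"x":0,"y":0,"z":0,"spin":-90},{"x":0,"y":0,"z":0,"spin":-90}]' 0 50;  python3 -m creep '[{"x":0,"y":0,"z":0,"spin":0},{"x":0,"y":0,"z":0,"spin":0}]' 0 50; python3 -c "
from bench import r;import numpy as np
s=r.read_state();q=s['eef_rot'];print(np.degrees(2*np.arctan2(q[1],q[0])),s['joint_positions'],s['torque'])"
```

```text
time: 4.88
ee_pos: [0.5613, 0.0124, 0.0839]
eef_rot: [0.917, 0.398, -0.001, -0.002]
ft_force: [-7.5, 10.6, 6.6]
width: 0.0117
time: 5.12
ee_pos: [0.5613, 0.0124, 0.0839]
eef_rot: [0.917, 0.399, -0.0, -0.003]
ft_force: [-6.9, 11.3, 5.7]
width: 0.0118
46.996909527276095 [-0.7484847   0.44023005  0.79230975  1.84293154 -0.37058607  1.01411457
  1.0173919 ] [ 2.20295649  1.40188453 -0.12009186]
```

```bash
python3 -m creep '[{"x":0,"y":0,"z":0,"spin":0},{"x":0,"y":0,"z":0,"spin":0},{"x":0,"y":0,"z":0,"spin":0},{"x":0,"y":0,"z":0.05,"spin":0},{"x":0,"y":0,"z":0.08,"spin":0},{"x":-0.014,"y":-0.06,"z":0.08,"spin":-10},{"x":-0.028,"y":-0.12,"z":0.08,"spin":-20},{"x":-0.028,"y":-0.141,"z":0.08,"spin":-30},{"x":-0.028,"y":-0.141,"z":0.08,"spin":-33},{"x":-0.028,"y":-0.141,"z":0.08,"spin":-33},{"x":-0.028,"y":-0.141,"z":0.08,"spin":-33}]' 0.05 20
python3 - <<'E'
from w import *
c=cam("top"); print(wing(c,"red",(.5613,.011)));print(wing(c,"yellow",(.534,-.132)))
s=r.read_state();q=s['eef_rot'];print(s["ee_pos"],np.degrees(2*np.arctan2(q[1],q[0])),s['joint_positions'])
E
```

```text
time: 6.5
ee_pos: [0.5344, -0.1317, 0.164]
eef_rot: [0.993, 0.122, 0.0, -0.0]
ft_force: [0.6, 0.1, -0.4]
width: 0.05Traceback (most recent call last):
  File "<stdin>", line 2, in <module>
  File "w.py", line 7, in wing
    pt=P[top]; xy=pt[:,:2].astype(np.float32); rc=cv2.minAreaRect(xy); f=cv2.fitLine(xy,cv2.DIST_HUBER,0,.01,.01).ravel()
                                                                         ~~~~~~~~~~~^^^^^^^^^^^^^^^^^^^^^^^^^^^^^
cv2.error: OpenCV(4.12.0) /io/opencv/modules/imgproc/src/linefit.cpp:50: error: (-215:Assertion failed) count > 0 in function 'fitLine2D_wods'
```

Run:
```python
from m import *
c=cam("side"); P=cloud(c)
for k,a in(("red",(.5613,.011)),("yellow",(.534,-.132))):
    m=mask(c,k)&(np.hypot(P[...,0]-a[0],P[...,1]-a[1])<.045)
    p=P[m]; v,u=np.nonzero(m); print(k,len(p),p.min(0).round(3),p.max(0).round(3))
    if len(p)>5:
        f=cv2.fitLine(p[:,:2].astype(np.float32),cv2.DIST_HUBER,0,.01,.01).ravel(); print(np.degrees(np.arctan2(f[1],f[0])),u.min(),u.max(),v.min(),v.max())
s=r.read_state();q=s['eef_rot'];print(s["ee_pos"],np.degrees(2*np.arctan2(q[1],q[0])),s['joint_positions'])
```

```text
red 67 [ 0.54  -0.014  0.066] [0.58  0.021 0.084]
-41.37745 328 344 213 220
yellow 78 [ 0.521 -0.163  0.066] [ 0.543 -0.106  0.084]
-73.407585 335 348 229 242
[ 0.53439446 -0.13166919  0.16403491] 13.942713461752584 [-0.68618577  0.35597826  1.02177074  1.80845767 -0.33009454  1.16204486
  0.68502894]
```

```bash
python3 -m creep '[{"x":0,"y":0,"z":-0.05,"spin":0.3},{"x":0,"y":0,"z":-0.08,"spin":0.3},{"x":0,"y":0,"z":-0.08,"spin":0.3},{"x":0,"y":0,"z":-0.08,"spin":0.3}]' 0.05 20;  python3 -m creep '[{"x":0,"y":0,"z":0,"spin":0},{"x":0,"y":0,"z":0,"spin":0},{"x":0,"y":0,"z":0,"spin":0},{"x":0,"y":0,"z":0,"spin":0},{"x":0,"y":0,"z":0,"spin":0}]' 0 50
```

```text
time: 7.1
ee_pos: [0.535, -0.1323, 0.0853]
eef_rot: [0.992, 0.123, 0.001, 0.0]
ft_force: [0.1, -0.2, 0.8]
width: 0.0498
time: 7.72
ee_pos: [0.5348, -0.1318, 0.0841]
eef_rot: [0.992, 0.123, 0.001, 0.0]
ft_force: [4.0, 0.9, 0.0]
width: 0.0117
```

```bash
python3 -m creep '[{"x":0,"y":0,"z":0,"spin":-9},{"x":0,"y":0,"z":0,"spin":-18},{"x":0,"y":0,"z":0,"spin":-27},{"x":0,"y":0,"z":0,"spin":-36},{"x":0,"y":0,"z":0,"spin":-45},{"x":0,"y":0,"z":0,"spin":-54},{"x":0,"y":0,"z":0,"spin":-63},{"x":0,"y":0,"z":0,"spin":-72},{"x":0,"y":0,"z":0,"spin":-81},{"x":0,"y":0,"z":0,"spin":-90},{"x":0,"y":0,"z":0,"spin":-90},{"x":0,"y":0,"z":0,"spin":-90}]' 0 50; python3 -c "
from bench import r;import numpy as np
s=r.read_state();q=s['eef_rot'];print(np.degrees(2*np.arctan2(q[1],q[0])),s['joint_positions'],s['torque'])"
```

```text
time: 9.22
ee_pos: [0.5344, -0.1317, 0.0841]
eef_rot: [0.79, -0.613, -0.0, -0.0]
ft_force: [-0.6, 2.7, 3.6]
width: 0.0116
-75.63560181905258 [-0.79205559  0.69205638  1.26137933  1.8842381  -0.73532666  1.13520001
 -0.57015953] [ 0.54156316  0.35947132 -0.12199944]
```

```bash
python3 -m creep '[{"x":0,"y":0,"z":0,"spin":0},{"x":0,"y":0,"z":0,"spin":0},{"x":0,"y":0,"z":0,"spin":0},{"x":0,"y":0,"z":0.05,"spin":0},{"x":0,"y":0,"z":0.05,"spin":10},{"x":0,"y":0,"z":0.05,"spin":20},{"x":0,"y":0,"z":0.05,"spin":30},{"x":0,"y":0,"z":0.05,"spin":40},{"x":0,"y":0,"z":0.05,"spin":50},{"x":0,"y":0,"z":0.05,"spin":60},{"x":0,"y":0,"z":0.05,"spin":70},{"x":0,"y":0,"z":0.05,"spin":80}]' 0.05 20; python3 -m creep '[{"x":0,"y":0,"z":0,"spin":10},{"x":0,"y":0,"z":0,"spin":20},{"x":0,"y":0,"z":0,"spin":30},{"x":0,"y":0,"z":0,"spin":40},{"x":0,"y":0,"z":0,"spin":50},{"x":0,"y":0,"z":0,"spin":60},{"x":0,"y":0,"z":0,"spin":70},{"x":0,"y":0,"z":0,"spin":80},{"x":0,"y":0,"z":0,"spin":90},{"x":0,"y":0,"z":0,"spin":99},{"x":0,"y":0,"z":0,"spin":99},{"x":0,"y":0,"z":0,"spin":99}]' ; python3 -c "
from bench import r;import numpy as np
s=r.read_state();q=s['eef_rot'];print(np.degrees(2*np.arctan2(q[1],q[0])),s['joint_positions'],s['ee_pos'])"
```

```text
time: 10.72
ee_pos: [0.5342, -0.1322, 0.134]
eef_rot: [0.999, 0.039, 0.0, 0.0]
ft_force: [-0.9, 0.0, 0.4]
width: 0.0501
time: 12.22
ee_pos: [0.5342, -0.1322, 0.134]
eef_rot: [0.623, 0.782, -0.0, -0.0]
ft_force: [-0.8, -0.3, -0.1]
width: 0.0501
102.94821675427464 [-0.3997748   0.30025056  0.65582991  1.82784122 -0.20573784  1.08210777
  2.12853516] [ 0.53423994 -0.13215507  0.1340007 ]
```

```bash
python3 -m creep '[{"x":0,"y":0,"z":-0.03,"spin":1.3},{"x":0,"y":0,"z":-0.05,"spin":1.3},{"x":0,"y":0,"z":-0.05,"spin":1.3},{"x":0,"y":0,"z":-0.05,"spin":1.3}]' 0.05 20;  python3 -m creep '[{"x":0,"y":0,"z":0,"spin":0},{"x":0,"y":0,"z":0,"spin":0},{"x":0,"y":0,"z":0,"spin":0},{"x":0,"y":0,"z":0,"spin":0},{"x":0,"y":0,"z":0,"spin":0}]' 0 50; python3 -m creep '[{"x":0,"y":0,"z":0,"spin":-9},{"x":0,"y":0,"z":0,"spin":-18},{"x":0,"y":0,"z":0,"spin":-27},{"x":0,"y":0,"z":0,"spin":-36},{"x":0,"y":0,"z":0,"spin":-45},{"x":0,"y":0,"z":0,"spin":-54},{"x":0,"y":0,"z":0,"spin":-63},{"x":0,"y":0,"z":0,"spin":-72},{"x":0,"y":0,"z":0,"spin":-81},{"x":0,"y":0,"z":0,"spin":-90},{"x":0,"y":0,"z":0,"spin":-90},{"x":0,"y":0,"z":0,"spin":-90}]' 0 50; python3 -c "
from bench import r;import numpy as np
s=r.read_state();q=s['eef_rot'];print(np.degrees(2*np.arctan2(q[1],q[0])),s['joint_positions'],s['torque'])"
```

```text
time: 12.72
ee_pos: [0.5348, -0.1322, 0.0848]
eef_rot: [0.613, 0.79, 0.0, 0.0]
ft_force: [0.2, -0.1, 0.5]
width: 0.0499
time: 13.35
ee_pos: [0.5342, -0.1316, 0.0841]
eef_rot: [0.612, 0.79, 0.0, -0.0]
ft_force: [-2.0, 3.1, 1.5]
width: 0.0118
time: 14.85
ee_pos: [0.5346, -0.1311, 0.0841]
eef_rot: [0.992, 0.128, 0.0, -0.001]
ft_force: [-0.6, 5.2, 2.1]
width: 0.0115
14.700669570453792 [-0.6179197   0.4741058   0.95537173  1.87849207 -0.45309122  1.02347138
  0.78611906] [ 1.06953147 -0.0789096  -0.15344539]
```

```bash
python3 -m creep '[{"x":0,"y":0,"z":0,"spin":0},{"x":0,"y":0,"z":0,"spin":0},{"x":0,"y":0,"z":0,"spin":0},{"x":0,"y":0,"z":0.05,"spin":0},{"x":0,"y":0,"z":0.08,"spin":0},{"x":-0.04,"y":0.036,"z":0.08,"spin":10},{"x":-0.08,"y":0.072,"z":0.08,"spin":20},{"x":-0.11,"y":0.0955,"z":0.08,"spin":30},{"x":-0.11,"y":0.0955,"z":0.08,"spin":32.2},{"x":-0.11,"y":0.0955,"z":0.08,"spin":32.2},{"x":-0.11,"y":0.0955,"z":0.08,"spin":32.2}]' 0.05 20
python3 - <<'E'
from m import *
c=cam("side"); P=cloud(c)
for k,a in(("red",(.5613,.011)),("yellow",(.534,-.132)),("blue",(.4245,-.036))):
    m=mask(c,k)&(np.hypot(P[...,0]-a[0],P[...,1]-a[1])<.045)
    p=P[m]; v,u=np.nonzero(m); print(k,len(p),p.min(0).round(3),p.max(0).round(3))
    if len(p)>5:
        f=cv2.fitLine(p[:,:2].astype(np.float32),cv2.DIST_HUBER,0,.01,.01).ravel(); print(np.degrees(np.arctan2(f[1],f[0])))
s=r.read_state();q=s['eef_rot'];print(s["ee_pos"],np.degrees(2*np.arctan2(q[1],q[0])),s['joint_positions'])
E
```

```text
time: 16.23
ee_pos: [0.4245, -0.0371, 0.164]
eef_rot: [0.919, 0.395, -0.0, 0.0]
ft_force: [-0.4, 0.5, -0.5]
width: 0.0499
red 107 [ 0.538 -0.014  0.063] [0.58  0.025 0.084]
-45.09049
yellow 71 [ 0.522 -0.165  0.068] [ 0.542 -0.109  0.085]
-76.40695
blue 109 [ 0.402 -0.061  0.066] [ 0.442 -0.023  0.084]
-40.87984
[ 0.42451115 -0.03716894  0.16390649] 46.536919149594745 [-1.09984576 -0.18020686  1.02435144  2.10266503  0.17109472  1.13947169
  0.65725823]
```

```bash
python3 -m creep '[{"x":0,"y":0.001,"z":-0.05,"spin":0.3},{"x":0,"y":0.001,"z":-0.08,"spin":0.3},{"x":0,"y":0.001,"z":-0.08,"spin":0.3},{"x":0,"y":0.001,"z":-0.08,"spin":0.3}]' 0.05 20;  python3 -m creep '[{"x":0,"y":0,"z":0,"spin":0},{"x":0,"y":0,"z":0,"spin":0},{"x":0,"y":0,"z":0,"spin":0},{"x":0,"y":0,"z":0,"spin":0},{"x":0,"y":0,"z":0,"spin":0}]' 0 50; python3 -m creep '[{"x":0,"y":0,"z":0,"spin":-9},{"x":0,"y":0,"z":0,"spin":-18},{"x":0,"y":0,"z":0,"spin":-27},{"x":0,"y":0,"z":0,"spin":-36},{"x":0,"y":0,"z":0,"spin":-45}]' 0 50; python3 -c "
from bench import r;import numpy as np
s=r.read_state();q=s['eef_rot'];print(np.degrees(2*np.arctan2(q[1],q[0])),s['joint_positions'],s['torque'])"
```

```text
time: 16.77
ee_pos: [0.4249, -0.0361, 0.0849]
eef_rot: [0.917, 0.398, -0.0, 0.001]
ft_force: [1.0, 0.3, 0.7]
width: 0.0503
time: 17.4
ee_pos: [0.4244, -0.0354, 0.0841]
eef_rot: [0.917, 0.398, 0.0, -0.0]
ft_force: [-0.6, 0.1, 1.8]
width: 0.0117
time: 18.02
ee_pos: [0.4249, -0.0352, 0.0841]
eef_rot: [1.0, 0.015, 0.001, 0.0]
ft_force: [3.5, 1.6, -4.1]
width: 0.0114
1.6981613312502348 [-1.22710392  0.11872052  1.28165182  2.18847354 -0.14300203  0.9226405
  0.16879645] [ 0.19499147 -0.77286324  0.08685899]
```

```bash
python3 -m creep '[{"x":0,"y":0,"z":0,"spin":0},{"x":0,"y":0,"z":0,"spin":0},{"x":0,"y":0,"z":0.05,"spin":0},{"x":0,"y":0,"z":0.05,"spin":10},{"x":0,"y":0,"z":0.05,"spin":20},{"x":0,"y":0,"z":0.05,"spin":30},{"x":0,"y":0,"z":0.05,"spin":40},{"x":0,"y":0,"z":0.05,"spin":50},{"x":0,"y":0,"z":0.05,"spin":60},{"x":0,"y":0,"z":0.05,"spin":70},{"x":0,"y":0,"z":0.05,"spin":80},{"x":0,"y":0,"z":0.05,"spin":90}]' 0.078 20; python3 -m creep '[{"x":0,"y":0,"z":-0.03,"spin":0},{"x":0,"y":0,"z":-0.047,"spin":0},{"x":0,"y":0,"z":-0.047,"spin":0},{"x":0,"y":0,"z":-0.047,"spin":0}]' ; python3 -c "
from bench import r;import numpy as np
s=r.read_state();q=s['eef_rot'];print(np.degrees(2*np.arctan2(q[1],q[0])),s['joint_positions'],s['ee_pos'])"
```

```text
time: 19.52
ee_pos: [0.4242, -0.0356, 0.1339]
eef_rot: [0.692, 0.722, 0.0, -0.0]
ft_force: [0.8, 0.2, 0.4]
width: 0.0779
time: 20.02
ee_pos: [0.411, -0.0346, 0.0982]
eef_rot: [0.695, 0.719, 0.004, 0.005]
ft_force: [-0.1, 0.1, 1.0]
width: 0.0778
91.91615522887516 [-1.52207164 -0.49916431  1.33855885  2.21738373  0.55244524  1.10263346
  1.12517331] [ 0.41100714 -0.03463873  0.09815943]
```

```bash
python3 -m creep '[{"x":0.013,"y":-0.001,"z":0.04,"spin":0},{"x":0.013,"y":-0.001,"z":0.06,"spin":0},{"x":0.013,"y":-0.001,"z":0.06,"spin":0},{"x":0.013,"y":-0.001,"z":0.06,"spin":0}]'
python3 - <<'E'
from w import *
s=r.read_state();q=s['eef_rot'];print(q,np.degrees(2*np.arctan2(q[1],q[0])),s['joint_positions'],s['ee_pos'])
c=cam("top"); 
for k,a in(("red",(.5613,.011)),("yellow",(.534,-.132)),("blue",(.4245,-.036))):
    try: print(k,wing(c,k,a))
    except Exception: print(k,"hidden")
cv2.imwrite("pics/s3.png",cam("side")["pixels"][0:360,60:540])
E
```

```text
time: 20.52
ee_pos: [0.4234, -0.0356, 0.1573]
eef_rot: [0.695, 0.719, 0.004, 0.005]
ft_force: [-0.9, 0.6, -0.1]
width: 0.0782
[0.69509212 0.71889493 0.00393947 0.00463736] 91.92883161857782 [-1.44473017 -0.49424287  1.21511572  2.12584042  0.4955141   1.23071608
  1.15858166] [ 0.42341793 -0.03558634  0.1572798 ]
red {'n': 11, 'ctr': array([ 0.5823, -0.0077]), 'mean': array([ 0.5822, -0.0076], dtype=float32), 'size': array([0.0101, 0.005 ]), 'ang': -163.0, 'white': array([ 0.58150092, -0.00531936]), 'nw': 1, 'z': np.float64(0.08498367914863511)}
yellow {'n': 154, 'ctr': array([ 0.5358, -0.1312]), 'mean': array([ 0.5345, -0.1315], dtype=float32), 'size': array([0.0191, 0.0585]), 'ang': 104.1, 'white': array([ 0.5303925 , -0.11187898]), 'nw': 5, 'z': np.float64(0.08488878315642356)}
blue hidden
```

View pics/s3.png

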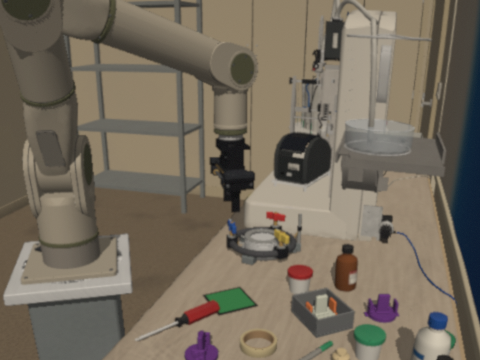

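Side view: yellow now reads 104.1°, as wanted, and the blue bar is free under the raised jaws. The arm's elbow has drifted to joint limits, so I fit a small kinematic model to plan an unwinding path.

```bash
cat > kin.py <<'E'
import numpy as np, itertools
from scipy.optimize import least_squares
from scipy.spatial.transform import Rotation as Ro
D=[([-1.2296,.33285,-.06467,1.46095,.02159,1.34989,-.08849],(.22227,.58377,.24676),69.14),
([-0.51493,0.35421,0.48339,1.84756,-0.19494,0.98676,2.44013],(.55551,.0135,.0855),136.9),
([-0.74848,0.44023,0.79231,1.84293,-0.37059,1.01411,1.01739],(.5613,.0124,.0839),47.0),
([-0.68619,0.35598,1.02177,1.80846,-0.33009,1.16204,0.68503],(.53439,-.13167,.16403),13.94),
([-0.79206,0.69206,1.26138,1.88424,-0.73533,1.1352,-0.57016],(.5344,-.1317,.0841),-75.64),
([-0.39977,0.30025,0.65583,1.82784,-0.20574,1.08211,2.12854],(.53424,-.13216,.134),102.95),
([-1.09985,-0.18021,1.02435,2.10267,0.17109,1.13947,0.65726],(.42451,-.03717,.16391),46.54),
([-1.2271,0.11872,1.28165,2.18847,-0.143,0.92264,0.1688],(.4249,-.0352,.0841),1.70)]
def fk(q,p,s):
    R=np.eye(3);x=np.array([0,0,p[0]]);rz=lambda a:Ro.from_euler('z',a).as_matrix();ry=lambda a:Ro.from_euler('y',a).as_matrix()
    R=R@rz(s[0]*q[0]+p[7]); x=x+R@[p[4],0,0]; R=R@ry(q[1]); x=x+R@[0,0,p[1]]; R=R@rz(s[1]*q[2]); x=x+R@[p[5],0,0]; R=R@ry(q[3]); x=x+R@[p[8],0,p[2]]
    R=R@rz(s[2]*q[4]); R=R@ry(q[5]); x=x+R@[p[6],0,p[3]]; R=R@rz(s[3]*q[6]+p[9]); return x,R
def target(yaw): 
    c,s_=np.cos(np.radians(yaw)),np.sin(np.radians(yaw)); return np.array([[c,s_,0],[s_,-c,0],[0,0,-1.]])
def res(p,s):
    o=[]
    for q,x,y in D:
        a,R=fk(q,p,s); o+=list(a-x)+list(.3*(R-target(y)).ravel())
    return np.array(o)
if __name__=="__main__":
    best=[]
    for s in itertools.product([-1],[1,-1],[1,-1],[1,-1]):
      for off in (0,np.pi/2,np.pi):
        f=least_squares(res,[.3,.4,.4,.2,0,0,0,0,0,off],args=(s,)); best.append((f.cost,s,f.x))
    best.sort(key=lambda b:b[0])
    for b in best[:3]: print(b[0],b[1],b[2].round(4))
    print(abs(res(best[0][2],best[0][1]).reshape(-1,12)).max(1))
    np.save("kin.npy",np.append(best[0][2],best[0][1]))
E
python3 kin.py
```

```text
0.00021514465521192217 (-1, -1, -1, -1) [ 5.4780e-01  4.2400e-01  4.7100e-01  6.2700e-01  2.7000e-03 -1.6000e-03
 -1.8000e-02 -7.5100e-02 -3.4600e-02  3.0665e+00]
0.00021514465521200934 (-1, -1, -1, -1) [ 5.4780e-01  4.2400e-01  4.7100e-01  6.2710e-01  2.7000e-03 -1.6000e-03
 -1.8000e-02 -7.5100e-02 -3.4600e-02  3.0665e+00]
0.26684343685795864 (-1, -1, 1, -1) [-7.9000e-02  4.2910e-01  4.7340e-01  1.2600e-02  2.0000e-03  2.3000e-03
 -6.5000e-03 -7.4000e-02 -4.4200e-02  3.2698e+00]
[0.0051407  0.00521891 0.00203726 0.00428139 0.01217476 0.00216474
 0.00762579 0.00195033]
```

```bash
cat > sim.py <<'E'
from kin import *
k=np.load("kin.npy"); p,s=k[:10],k[10:]
LO=np.array([-2.6,-.5,-1.47,.16,-1.27,.06,-2.6]);HI=np.array([2.6,2.12,1.34,2.42,4.41,2.06,2.6])
def jac(q):
    x0,R0=fk(q,p,s);J=np.zeros((6,7))
    for i in range(7):
        d=np.array(q,float);d[i]+=1e-5;x,R=fk(d,p,s);J[:3,i]=(x-x0)/1e-5;J[3:,i]=Ro.from_matrix(R@R0.T).as_rotvec()/1e-5
    return J
def go(q,dx,spin,n=None,wt=1.):
    q=np.array(q,float); n=n or int(max(np.linalg.norm(dx)/.01,abs(spin)/2,1))+1; x0,R0=fk(q,p,s)
    for i in range(1,n+1):
        xt=x0+np.array(dx)*i/n; Rt=Ro.from_euler('z',spin*i/n,degrees=True).as_matrix()@R0
        for _ in range(2):
            x,R=fk(q,p,s); e=np.append(xt-x,Ro.from_matrix(Rt@R.T).as_rotvec()); act=np.ones(7,bool)
            for _ in range(4):
                J=jac(q)*act; d=J.T@np.linalg.solve(J@J.T+1e-6*np.eye(6),e); bad=act&(((q+d)>HI)|((q+d)<LO))
                if not bad.any(): break
                act&=~bad
            q=np.clip(q+d,LO,HI)
    x,R=fk(q,p,s); return q,np.linalg.norm(xt-x)
E
python3 - <<'E'
from sim import *
np.set_printoptions(precision=2,suppress=True)
q,e=go(D[0][0],(.18,-.48,0),45);q,e=go(q,(.153,-.09,-.16),22.7);print("B",q,e,D[1][0])
q,e=go(D[2][0],(-.028,-.144,.08),-33);print("D",q,e,D[3][0])
q,e=go(D[4][0],(0,0,.05),0);q,e=go(q,(0,0,0),178.6);print("F",q,e,D[5][0])
q,e=go(D[6][0],(0,0,-.08),0);q,e=go(q,(0,0,0),-45);print("H",q,e,D[7][0])
q,e=go(D[7][0],(0,0,.05),0);q,e=go(q,(0,0,0),90);print("",q,e);q,e=go(q,(0,0,-.047),0);print(q,e)
E
```

```text
B [-0.54  0.34  0.51  1.86 -0.2   0.99  2.45] 1.86258719572093e-08 [-0.51493, 0.35421, 0.48339, 1.84756, -0.19494, 0.98676, 2.44013]
D [-0.67  0.37  1.01  1.8  -0.34  1.17  0.69] 3.1349268044972094e-08 [-0.68619, 0.35598, 1.02177, 1.80846, -0.33009, 1.16204, 0.68503]
F [-0.43  0.32  0.71  1.85 -0.24  1.06  2.17] 7.68223927015465e-11 [-0.39977, 0.30025, 0.65583, 1.82784, -0.20574, 1.08211, 2.12854]
H [-1.14  0.03  1.16  2.2  -0.03  0.93  0.06] 8.108185070126726e-11 [-1.2271, 0.11872, 1.28165, 2.18847, -0.143, 0.92264, 0.1688]
 [-1.38 -0.14  1.34  2.13  0.15  1.05  1.47] 2.160699777355359e-10
[-1.25  0.12  1.31  2.18 -0.15  0.93  1.75] 1.6817822903996548e-06
```

```bash
cat > search.py <<'E'
from sim import *
import sys
np.set_printoptions(precision=3,suppress=True)
from bench import r
st=r.read_state(); q0=np.array(st["joint_positions"]); yaw0=np.degrees(2*np.arctan2(st["eef_rot"][1],st["eef_rot"][0])); x0,_=fk(q0,p,s)
rng=np.random.default_rng(int(sys.argv[1])); import time; T=time.time(); best=(9,)
end=np.array([.4245,-.0355,.134])-(st["ee_pos"]-x0)
while time.time()-T<150:
    n=rng.integers(1,4); W=[]
    for _ in range(n):
        while 1:
            w=np.array([rng.uniform(.2,.52),rng.uniform(-.5,.35),rng.uniform(.18,.45)])
            if .40<np.hypot(*w[:2])<.68 and not(w[1]>.0 and w[0]>.42): break
        W.append((w.round(2),rng.uniform(-80,150)))
    ye=[91.9,1.9,-88.1,181.9][rng.integers(4)]; W.append((end,ye)); q=q0;y=yaw0;bad=0;L=0
    for w,yy in W:
        x,_=fk(q,p,s); L+=max(np.linalg.norm(w-x)/.5,abs(yy-y)/85); q,e=go(q,w-x,yy-y,n=14); y=yy
        if e>.003: bad=1;break
    if bad or L>6: continue
    qa=q;q,e1=go(q,(0,0,-.047),0,n=5);q,e2=go(q,(0,0,0),-45,n=8)
    m=min(np.min(np.minimum(v-LO,HI-v)) for v in (qa,q))
    c=abs(q[2])+abs(qa[2])+ (5 if e1+e2>.003 or m<.1 else 0)+.12*L
    if c<best[0]: best=(c,[(a.round(3),round(b)) for a,b in W],qa,q,L,m)
print(*best,sep="\n")
E
for i in 1 2 3 4; do OMP_NUM_THREADS=1 python3 search.py $i > o$i & done; wait; cat o*
```

```text
0.5013578345556426
[(array([ 0.44, -0.36,  0.18]), 5), (array([ 0.45, -0.42,  0.45]), 33), (array([ 0.415, -0.04 ,  0.147]), 92)]
[-0.089 -0.093  0.105  2.165  0.012  1.058  1.614]
[-0.082 -0.026  0.09   2.215  0.014  0.946  0.819]
2.548766709184565
0.2053266609129616
0.47554110345113093
[(array([ 0.26, -0.34,  0.32]), 119), (array([0.38, 0.12, 0.35]), -48), (array([ 0.415, -0.04 ,  0.147]), 2)]
[-0.036 -0.074  0.039  2.147  0.016  1.07   0.028]
[-0.031 -0.002  0.042  2.19   0.009  0.962 -0.747]
3.288169132419532
0.22952528911447478
0.4214294547336326
[(array([ 0.42, -0.26,  0.41]), 3), (array([ 0.3 , -0.47,  0.36]), 22), (array([ 0.41, -0.45,  0.19]), 99), (array([ 0.415, -0.04 ,  0.147]), 92)]
[ 0.026 -0.093 -0.005  2.165  0.     1.058  1.624]
[ 0.031 -0.026 -0.023  2.215  0.01   0.946  0.821]
3.2811104846095196
0.20512669090764346
0.3337668366500601
[(array([ 0.52, -0.26,  0.28]), 39), (array([ 0.47, -0.31,  0.39]), 23), (array([ 0.52, -0.4 ,  0.31]), 76), (array([ 0.415, -0.04 ,  0.147]), 92)]
[-0.016 -0.093  0.035  2.165  0.005  1.058  1.62 ]
[-0.011 -0.026  0.019  2.215  0.011  0.946  0.82 ]
2.330794430580458
0.2053016794537017
```

```bash
python3 -m creep '[{"x":0.003,"y":-0.035,"z":0.01,"spin":-9.7},{"x":0.006,"y":-0.07,"z":0.015,"spin":-19.4},{"x":0.009,"y":-0.105,"z":0.015,"spin":-29},{"x":0.012,"y":-0.14,"z":0.015,"spin":-38.7},{"x":0.015,"y":-0.175,"z":0.015,"spin":-48.4},{"x":0.018,"y":-0.21,"z":0.015,"spin":-58},{"x":0.021,"y":-0.25,"z":0.015,"spin":-67.7},{"x":0.024,"y":-0.285,"z":0.015,"spin":-77.4},{"x":0.027,"y":-0.32,"z":0.012,"spin":-87},{"x":0.027,"y":-0.32,"z":0.012,"spin":-87}]' ; python3 -m creep '[{"x":0.002,"y":-0.012,"z":0.054,"spin":5.6},{"x":0.004,"y":-0.024,"z":0.108,"spin":11.2},{"x":0.006,"y":-0.036,"z":0.162,"spin":17},{"x":0.008,"y":-0.048,"z":0.216,"spin":22.4},{"x":0.01,"y":-0.06,"z":0.27,"spin":28},{"x":0.01,"y":-0.06,"z":0.27,"spin":28}]'; python3 -c "
from bench import r;import numpy as np
s=r.read_state();q=s['eef_rot'];print(q,np.degrees(2*np.arctan2(q[1],q[0])),s['joint_positions'],s['ee_pos'])"
```

```text
time: 21.88
ee_pos: [0.3876, -0.3043, 0.2062]
eef_rot: [0.999, 0.043, 0.019, 0.022]
ft_force: [0.1, 0.3, -0.1]
width: 0.078
time: 22.62
ee_pos: [0.3994, -0.3639, 0.4789]
eef_rot: [0.958, 0.286, 0.025, 0.018]
ft_force: [0.5, 0.2, -1.1]
width: 0.0781
[0.95764456 0.28627195 0.02529651 0.01803751] 33.28632507306141 [-1.1808841  -0.49379052  1.31857032  1.32117271  0.51082353  1.84727718
  0.86987263] [ 0.39941676 -0.36392642  0.4789372 ]
```

```bash
cat > sim2.py <<'E'
from sim import *
def step(q,xt,Rt,it,lam,act):
    for _ in range(it):
        x,R=fk(q,p,s); e=np.append(xt-x,Ro.from_matrix(Rt@R.T).as_rotvec())
        J=jac(q); d=J.T@np.linalg.solve(J@J.T+lam*np.eye(6),e)
        if act:
            m=np.ones(7,bool)
            for _ in range(3):
                bad=m&(((q+d)>HI)|((q+d)<LO))
                if not bad.any(): break
                m&=~bad; Jm=J*m; d=Jm.T@np.linalg.solve(Jm@Jm.T+lam*np.eye(6),e)
        q=np.clip(q+d,LO,HI)
    return q
def call(q,rows,it=10,lam=1e-6,act=False,sub=1,x0=None,R0=None):
    """rows (x,y,z,spin)"""
    if x0 is None: x0,R0=fk(q,p,s)
    pr=np.zeros(4)
    for rw in rows:
        rw=np.array(rw,float)
        for k in range(1,sub+1):
            w=pr+(rw-pr)*k/sub
            q=step(q,x0+w[:3],Ro.from_euler('z',w[3],degrees=True).as_matrix()@R0,it,lam,act)
        pr=rw
    return q
E
python3 - <<'E'
from sim2 import *
np.set_printoptions(precision=3,suppress=True)
I=np.array([-1.44473,-.49424,1.21512,2.12584,.49551,1.23072,1.15858])
r1=[(.003*i,-.035*i,.015,-9.7*i) for i in range(1,10)]+[(.027,-.32,.012,-87)]
r2=[(.002*i,-.012*i,.054*i,5.6*i) for i in range(1,6)]+[(.01,-.06,.27,28)]
print("obs d1",np.array([.3876-.4234,-.3043+.0356,.2062-.1573]),"tilt .019 .022; q2 [-1.18 -.494 1.319 1.321 .511 1.847 .870]")
for it,lam,act,sub in((1,1e-6,0,1),(1,1e-6,0,10),(5,1e-6,0,4),(20,1e-6,0,1),(5,1e-3,0,4),(5,1e-6,1,4),(1,1e-2,0,10),(1,1e-2,1,10)):
    x0,_=fk(I,p,s);q=call(I,r1,it,lam,act,sub);x,R=fk(q,p,s);q2=call(q,r2,it,lam,act,sub)
    print(it,lam,act,sub,x-x0,Ro.from_matrix(R).as_quat()*1,q2)
E
```

```text
obs d1 [-0.036 -0.269  0.049] tilt .019 .022; q2 [-1.18 -.494 1.319 1.321 .511 1.847 .870]
1 1e-06 0 1 [ 0.094 -0.057  0.03 ] [0.958 0.286 0.031 0.005] [-0.727  0.254  1.29   1.267 -0.31   1.772  1.554]
1 1e-06 0 10 [ 0.027 -0.32   0.012] [ 0.999  0.043 -0.001  0.006] [ 0.036  0.493  1.117  1.035 -0.456  1.833  1.543]
5 1e-06 0 4 [ 0.027 -0.32   0.012] [ 0.999  0.043 -0.001  0.006] [ 0.037  0.491  1.112  1.036 -0.453  1.832  1.541]
20 1e-06 0 1 [ 0.027 -0.32   0.012] [ 0.999  0.043 -0.001  0.006] [ 0.034  0.494  1.12   1.035 -0.458  1.834  1.544]
5 0.001 0 4 [ 0.027 -0.32   0.012] [ 0.999  0.043 -0.001  0.006] [ 0.038  0.49   1.11   1.036 -0.452  1.832  1.541]
5 1e-06 1 4 [ 0.083 -0.191  0.076] [0.976 0.206 0.05  0.054] [-1.473 -0.498  1.33   1.246  0.532  1.815  0.954]
1 0.01 0 10 [ 0.027 -0.32   0.012] [ 0.999  0.043 -0.001  0.006] [ 0.049  0.479  1.078  1.036 -0.433  1.826  1.529]
1 0.01 1 10 [ 0.027 -0.32   0.012] [ 0.999  0.043 -0.001  0.006] [ 0.046  0.482  1.087  1.036 -0.438  1.828  1.532]
```

```bash
cat > search2.py <<'E'
from sim import *
import sys,time
from bench import r
np.set_printoptions(precision=3,suppress=True)
st=r.read_state(); q0=np.array(st["joint_positions"]); x0=st["ee_pos"]; o=fk(q0,p,s)[0]-x0
rng=np.random.default_rng(int(sys.argv[1])); T=time.time(); best=(99,)
def run(W):
    q=q0.copy();y=0;L=0;pen=0
    for i,(w,yy) in enumerate(W):
        x,R0=fk(q,p,s); d=w+o-x; n=12; L+=max(np.linalg.norm(d)/.45,abs(yy-y)/78)
        for k in range(1,n+1):
            xt=x+d*k/n;Rt=Ro.from_euler('z',(yy-y)*k/n,degrees=True).as_matrix()@R0
            xx,R=fk(q,p,s);J=jac(q);q=q+np.linalg.pinv(J)@np.append(xt-xx,Ro.from_matrix(Rt@R.T).as_rotvec())
            m=np.min(np.minimum(q-LO,HI-q)); lim=(-.0 if (i==0 and k<3) else .02 if i==0 else .05)
            if m<lim: return None
        y=yy
    return q,L
while time.time()-T<120:
    n=rng.integers(1,5); W=[]
    for _ in range(n):
        while 1:
            w=np.array([rng.uniform(.1,.55),rng.uniform(-.6,.2),rng.uniform(.2,.55)])
            if .42<np.hypot(*w[:2])<.68 and not(w[1]>.0 and w[0]>.42) and not(w[0]>.48 and w[1]>-.35): break
        W.append((w.round(2),round(rng.uniform(-150,120))))
    a=run(W)
    if a is None or a[1]>6: continue
    q,L=a; c=2*abs(q[2])+.1*L
    if c<best[0]: best=(c,W,q,L)
print(*best,sep="\n")
E
for i in 1 2 3 4; do OMP_NUM_THREADS=1 python3 search2.py $i > o$i & done; wait; cat o*
```

```text
0.30760107406032966
[(array([0.38, 0.18, 0.42]), -56)]
[-0.759 -0.209  0.093  1.671  0.074  1.704 -1.055]
1.216565810315596
0.32742700112962536
[(array([0.39, 0.17, 0.41]), -133)]
[-0.602 -0.138  0.078  1.63   0.006  1.713 -2.264]
1.705128205128205
0.1771960454639812
[(array([0.38, 0.2 , 0.38]), -93)]
[-0.675 -0.15   0.025  1.707  0.033  1.64  -1.691]
1.2730416344412203
this script no longer has the robotException ignored in: <_io.TextIOWrapper mode='rw' encoding='UTF-8'>
Traceback (most recent call last):
BrokenPipeError: [Errno 32] Broken pipe
```

```bash
python3 -m creep '[{"x":-0.002,"y":0.054,"z":-0.006,"spin":-5.6},{"x":-0.004,"y":0.108,"z":-0.012,"spin":-11.2},{"x":-0.006,"y":0.162,"z":-0.018,"spin":-16.8},{"x":-0.008,"y":0.216,"z":-0.024,"spin":-22.4},{"x":-0.01,"y":0.27,"z":-0.03,"spin":-28},{"x":-0.012,"y":0.324,"z":-0.036,"spin":-33.6},{"x":-0.014,"y":0.378,"z":-0.042,"spin":-39.2},{"x":-0.016,"y":0.432,"z":-0.048,"spin":-44.8},{"x":-0.018,"y":0.486,"z":-0.054,"spin":-50.4},{"x":-0.02,"y":0.544,"z":-0.06,"spin":-56},{"x":-0.02,"y":0.544,"z":-0.06,"spin":-56}]'
cat > st.py <<'E'
from bench import r;import numpy as np
np.set_printoptions(precision=4,suppress=True)
from scipy.spatial.transform import Rotation as Ro
s=r.read_state();q=s['eef_rot'];R=Ro.from_quat(q).as_matrix();print("yaw",np.degrees(np.arctan2(R[1,0],R[0,0])),"zaxis",R[:,2],s['joint_positions'],s['ee_pos'],s['time'],s['ft_force'],s['width'])
E
python3 st.py
```

```text
time: 24.0
ee_pos: [0.3765, 0.1841, 0.4134]
eef_rot: [0.98, -0.196, 0.011, 0.028]
ft_force: [-0.3, -0.1, -0.1]
width: 0.0782
yaw -22.51731345669661 zaxis [ 0.0109 -0.0595 -0.9982] [-0.8366 -0.1646  0.1963  1.6511  0.0866  1.6786 -1.029 ] [0.3765 0.1841 0.4134] 24.0 [-0.2874 -0.0503 -0.0733] 0.07818819813979373
```

Run:
```python
from sim2 import *
from bench import r
np.set_printoptions(precision=4,suppress=True)
q=np.array(r.read_state()["joint_positions"])
q=call(q,[(0,0,0,-7.4*i) for i in range(1,11)],5,1e-6,True,2); x,R=fk(q,p,s); print(q,x,R[:,2])
q=call(q,[(0,0,.03*i,0) for i in range(1,8)],5,1e-4,True,2); x,R=fk(q,p,s); print(q,x,R[:,2])
for i in range(6):
    q=call(q,[(0,0,.02,0)],5,1e-4,True,2); x,R=fk(q,p,s); print(q,x,R[:,2])
```

```text
[-0.718  -0.1074  0.1831  1.6012  0.015   1.7063 -2.2204] [0.3642 0.1739 0.4121] [-0.056  -0.0227 -0.9982]
[-0.7104 -0.0109  0.1928  1.156  -0.0015  2.0359 -2.2037] [0.3648 0.1744 0.5704] [-0.0373 -0.0138 -0.9992]
[-0.7074 -0.0009  0.1927  1.1188 -0.0036  2.0598 -2.2018] [0.3648 0.1744 0.5817] [-0.0341 -0.0123 -0.9993]
[-0.7091 -0.0069  0.1924  1.1178 -0.0024  2.0598 -2.2032] [0.3649 0.1745 0.5845] [-0.0279 -0.0094 -0.9996]
[-0.7134 -0.0127  0.1948  1.1165 -0.0012  2.0598 -2.2046] [0.3652 0.1747 0.5873] [-0.0216 -0.0064 -0.9997]
[-0.7164 -0.0182  0.1959  1.1149 -0.      2.0598 -2.206 ] [0.3655 0.1749 0.5901] [-0.0154 -0.0034 -0.9999]
[-0.7148 -0.0234  0.1926  1.1131  0.001   2.0598 -2.2073] [0.3659 0.1752 0.5929] [-0.0091 -0.0004 -1.    ]
[-0.7065 -0.0283  0.1829  1.1111  0.0018  2.0598 -2.2083] [0.3663 0.1755 0.5958] [-0.0028  0.0026 -1.    ]
```

```bash
python3 -m creep '[{"x":0,"y":0,"z":0.02,"spin":-10},{"x":0,"y":0,"z":0.04,"spin":-20},{"x":0,"y":0,"z":0.06,"spin":-30},{"x":0,"y":0,"z":0.08,"spin":-40},{"x":0,"y":0,"z":0.1,"spin":-50},{"x":0,"y":0,"z":0.12,"spin":-60},{"x":0,"y":0,"z":0.14,"spin":-70},{"x":0,"y":0,"z":0.15,"spin":-75}]'; python3 st.py; python3 -m creep '[{"x":0,"y":0,"z":0.03,"spin":0},{"x":0,"y":0,"z":0.04,"spin":0}]'; python3 st.py
```

```text
time: 25.0
ee_pos: [0.3782, 0.1797, 0.5664]
eef_rot: [-0.655, 0.755, 0.006, -0.029]
ft_force: [0.3, 0.1, 0.6]
width: 0.0781
yaw -98.11852244664185 zaxis [-0.0512 -0.0287 -0.9983] [-0.7389 -0.0498  0.1762  1.229   0.0063  2.0202 -2.2738] [0.3782 0.1797 0.5664] 25.0 [0.3466 0.0589 0.6016] 0.0780618553166769
time: 25.25
ee_pos: [0.3783, 0.1805, 0.5919]
eef_rot: [-0.657, 0.754, 0.004, -0.019]
ft_force: [-0.3, 0.0, 0.0]
width: 0.0779
yaw -97.82243154807662 zaxis [-0.0347 -0.0189 -0.9992] [-0.4    -0.0199 -0.1476  1.1436 -0.0055  2.0572 -2.2576] [0.3783 0.1805 0.5919] 25.25 [-0.257   0.0183  0.0376] 0.07792875817827646
```

```bash
python3 -m creep '[{"x":0,"y":0,"z":0.03,"spin":0},{"x":0,"y":0,"z":0.03,"spin":0}]'; python3 st.py; python3 -m creep '[{"x":0,"y":0,"z":0.02,"spin":0}]'; python3 st.py
```

```text
time: 25.5
ee_pos: [0.378, 0.1796, 0.6019]
eef_rot: [-0.656, 0.754, 0.002, -0.008]
ft_force: [0.2, 0.6, 0.6]
width: 0.0777
yaw -97.94595209349959 zaxis [-0.015  -0.0075 -0.9999] [-0.1476 -0.0158 -0.3907  1.1156 -0.0082  2.0573 -2.2515] [0.378  0.1796 0.6019] 25.5 [0.2434 0.5859 0.6277] 0.07769586619732549
time: 25.62
ee_pos: [0.3781, 0.1795, 0.6076]
eef_rot: [-0.656, 0.754, 0.001, -0.001]
ft_force: [0.7, -0.1, 0.1]
width: 0.0779
yaw -97.95993528168955 zaxis [-0.0036 -0.0003 -1.    ] [-0.0976 -0.0168 -0.4372  1.103  -0.0098  2.0571 -2.249 ] [0.3781 0.1795 0.6076] 25.625 [ 0.6744 -0.0592  0.1136] 0.07788782376547992
```

```bash
cat > plan.py <<'E'
from sim import *
from bench import r
np.set_printoptions(precision=2,suppress=True)
def run(W,verbose=True):
    st=r.read_state(); q=np.array(st["joint_positions"]); o=fk(q,p,s)[0]-st["ee_pos"]; R=Ro.from_quat(st["eef_rot"]).as_matrix(); y=np.degrees(np.arctan2(R[1,0],R[0,0])); worst=9
    for w,yy in W:
        x,R0=fk(q,p,s); d=np.array(w)+o-x; n=max(int(np.linalg.norm(d)/.015),int(abs(yy-y)/3),2); m=9
        for k in range(1,n+1):
            xx,Rr=fk(q,p,s);Rt=Ro.from_euler('z',(yy-y)*k/n,degrees=True).as_matrix()@R0
            q=q+np.linalg.pinv(jac(q))@np.append(x+d*k/n-xx,Ro.from_matrix(Rt@Rr.T).as_rotvec()); m=min(m,np.min(np.minimum(q-LO,HI-q)))
        y=yy; worst=min(worst,m)
        if verbose: print(w,yy,q,"margin %.2f"%m)
    return worst
E
python3 - <<'E'
from plan import *
B=[((.4245,-.0355,.30),1.7),((.4245,-.0355,.084),1.7),((.4245,-.0355,.084),-43.3),((.4245,-.0355,.18),-43.3)]
for f in(-85,95):
  for t in (f-90,f+90):
    T=[((.535,-.412,.18),f),((.535,-.412,.06),f),((.535,-.412,.18),f),((.3645,-.296,.18),f),((.3645,-.296,.06),f),((.3645,-.296,.1),f),((.3645,-.296,.1),t),((.3645,-.296,.05),t),((.3645,-.296,.16),t),((.5065,-.053,.16),t),((.5065,-.053,.07),t)]
    print(f,t,run(B+T,f==-85 and t==5))
E
```

```text
-85 -175 -0.4073970765874888
(0.4245, -0.0355, 0.3) 1.7 [-0.04 -0.18  0.02  1.93  0.01  1.39  0.01] margin 0.03
(0.4245, -0.0355, 0.084) 1.7 [-0.04  0.02  0.03  2.24  0.    0.88  0.02] margin 0.18
(0.4245, -0.0355, 0.084) -43.3 [-0.05  0.03  0.04  2.24  0.    0.88 -0.77] margin 0.18
(0.4245, -0.0355, 0.18) -43.3 [-0.05 -0.1   0.04  2.13  0.01  1.12 -0.77] margin 0.20
(0.535, -0.412, 0.18) -85 [ 0.34  0.49  0.34  1.46 -0.16  1.22 -0.79] margin 0.31
(0.535, -0.412, 0.06) -85 [ 0.35  0.6   0.31  1.58 -0.2   1.   -0.76] margin 0.84
(0.535, -0.412, 0.18) -85 [ 0.34  0.49  0.34  1.46 -0.16  1.22 -0.79] margin 0.84
(0.3645, -0.296, 0.18) -85 [ 0.25  0.    0.36  2.03  0.    1.11 -0.88] margin 0.39
(0.3645, -0.296, 0.06) -85 [ 0.27  0.17  0.36  2.15 -0.08  0.83 -0.81] margin 0.27
(0.3645, -0.296, 0.1) -85 [ 0.25  0.1   0.37  2.12 -0.04  0.93 -0.84] margin 0.28
(0.3645, -0.296, 0.1) 5 [ 0.35  0.09  0.27  2.13 -0.03  0.92  0.72] margin 0.29
(0.3645, -0.296, 0.05) 5 [ 0.35  0.18  0.27  2.17 -0.06  0.8   0.75] margin 0.25
(0.3645, -0.296, 0.16) 5 [ 0.34  0.01  0.27  2.06 -0.    1.06  0.7 ] margin 0.26
(0.5065, -0.053, 0.16) 5 [ 0.02  0.11 -0.01  1.96  0.01  1.07  0.09] margin 0.34
(0.5065, -0.053, 0.07) 5 [ 0.02  0.23 -0.01  2.05  0.01  0.87  0.09] margin 0.37
-85 5 0.02560304677409908
95 5 0.02560304677409908
95 185 -1.2573771941045955
```

```bash
python3 -m creep '[{"x":0,"y":0,"z":-0.05,"spin":10},{"x":0,"y":-0.01,"z":-0.1,"spin":20},{"x":0.005,"y":-0.035,"z":-0.15,"spin":30},{"x":0.01,"y":-0.065,"z":-0.2,"spin":40},{"x":0.015,"y":-0.095,"z":-0.25,"spin":50},{"x":0.02,"y":-0.125,"z":-0.3,"spin":60},{"x":0.03,"y":-0.155,"z":-0.34,"spin":70},{"x":0.035,"y":-0.185,"z":-0.38,"spin":80},{"x":0.0465,"y":-0.215,"z":-0.41,"spin":90},{"x":0.0465,"y":-0.215,"z":-0.43,"spin":99.7},{"x":0.0465,"y":-0.215,"z":-0.43,"spin":99.7},{"x":0.0465,"y":-0.215,"z":-0.43,"spin":99.7}]' 0.05 20; python3 st.py
```

```text
time: 27.12
ee_pos: [0.4242, -0.0347, 0.1794]
eef_rot: [1.0, 0.013, 0.0, 0.001]
ft_force: [0.1, 0.9, 0.3]
width: 0.05
yaw 1.527822860543857 zaxis [ 0.0001 -0.002  -1.    ] [ 0.0055 -0.0525 -0.0319  2.0436  0.0003  1.1505  0.0001] [ 0.4242 -0.0347  0.1794] 27.125 [0.128  0.9207 0.2887] 0.04995623164809233
```

```bash
python3 -m creep '[{"x":0,"y":-0.0005,"z":-0.05,"spin":0.2},{"x":0,"y":-0.0005,"z":-0.095,"spin":0.2},{"x":0,"y":-0.0005,"z":-0.095,"spin":0.2},{"x":0,"y":-0.0005,"z":-0.095,"spin":0.2}]' 0.05 20;  python3 -m creep '[{"x":0,"y":0,"z":0,"spin":0},{"x":0,"y":0,"z":0,"spin":0},{"x":0,"y":0,"z":0,"spin":0},{"x":0,"y":0,"z":0,"spin":0},{"x":0,"y":0,"z":0,"spin":-9},{"x":0,"y":0,"z":0,"spin":-18},{"x":0,"y":0,"z":0,"spin":-27},{"x":0,"y":0,"z":0,"spin":-36},{"x":0,"y":0,"z":0,"spin":-45},{"x":0,"y":0,"z":0,"spin":-45},{"x":0,"y":0,"z":0,"spin":-45}]' 0 50; python3 st.py
```

```text
time: 27.62
ee_pos: [0.4255, -0.0352, 0.0858]
eef_rot: [1.0, 0.016, 0.001, 0.001]
ft_force: [-0.5, -0.1, 0.4]
width: 0.0503
time: 29.0
ee_pos: [0.4254, -0.0355, 0.084]
eef_rot: [0.93, -0.368, 0.001, 0.0]
ft_force: [6.3, -1.1, -6.0]
width: 0.0118
yaw -43.155813308959516 zaxis [ 0.0008 -0.0013 -1.    ] [-0.0266  0.0727  0.0017  2.1434  0.0015  0.9247 -0.779 ] [ 0.4254 -0.0355  0.084 ] 29.0 [ 6.2789 -1.0946 -5.9667] 0.011760085466736434
```

```bash
python3 -m creep '[{"x":0,"y":0,"z":0,"spin":0},{"x":0,"y":0,"z":0,"spin":0},{"x":0,"y":0,"z":0.05,"spin":0},{"x":0,"y":0,"z":0.09,"spin":0},{"x":0.018,"y":-0.056,"z":0.1,"spin":-7},{"x":0.036,"y":-0.11,"z":0.1,"spin":-14},{"x":0.054,"y":-0.17,"z":0.1,"spin":-21},{"x":0.072,"y":-0.225,"z":0.1,"spin":-28},{"x":0.09,"y":-0.28,"z":0.1,"spin":-35},{"x":0.1,"y":-0.335,"z":0.1,"spin":-42},{"x":0.1105,"y":-0.3765,"z":0.1,"spin":-42},{"x":0.1105,"y":-0.3765,"z":0.1,"spin":-42}]' 0.04 20
python3 - <<'E'
from w import *
exec(open("st.py").read())
c=cam("top"); 
for k,a in(("red",(.5613,.011)),("yellow",(.534,-.132)),("blue",(.4245,-.036))):
    try: print(k,wing(c,k,a))
    except Exception: print(k,"hidden")
cv2.imwrite("pics/t4.png",np.hstack([cv2.resize(c["pixels"][165:285,200:320],(400,400),interpolation=cv2.INTER_CUBIC),cv2.resize(cam("side")["pixels"][230:350,300:420],(400,400),interpolation=cv2.INTER_CUBIC)]))
E
```

```text
time: 30.5
ee_pos: [0.5334, -0.4151, 0.1827]
eef_rot: [0.735, -0.678, -0.001, 0.002]
ft_force: [-0.5, 0.6, -0.9]
width: 0.0399
yaw -85.36382837272471 zaxis [-0.0043 -0.0008 -1.    ] [ 0.3571  0.4944  0.3317  1.4083 -0.1592  1.2686 -0.7903] [ 0.5334 -0.4151  0.1827] 30.5 [-0.5478  0.589  -0.9036] 0.039935619902153205
red {'n': 146, 'ctr': array([0.5635, 0.0107]), 'mean': array([0.5623, 0.0115], dtype=float32), 'size': array([0.0174, 0.0591]), 'ang': -42.1, 'white': array([ 0.5788, -0.0036]), 'nw': 5, 'z': np.float64(0.08446532920638458)}
yellow {'n': 150, 'ctr': array([ 0.5352, -0.1316]), 'mean': array([ 0.5348, -0.132 ], dtype=float32), 'size': array([0.0165, 0.0593]), 'ang': 104.3, 'white': array([ 0.5303, -0.1119]), 'nw': 5, 'z': np.float64(0.0843115261981485)}
blue {'n': 153, 'ctr': array([ 0.4254, -0.0361]), 'mean': array([ 0.4254, -0.0363], dtype=float32), 'size': array([0.0577, 0.017 ]), 'ang': 47.2, 'white': array([ 0.4409, -0.0211]), 'nw': 9, 'z': np.float64(0.08423458123110536)}
```

View pics/t4.png

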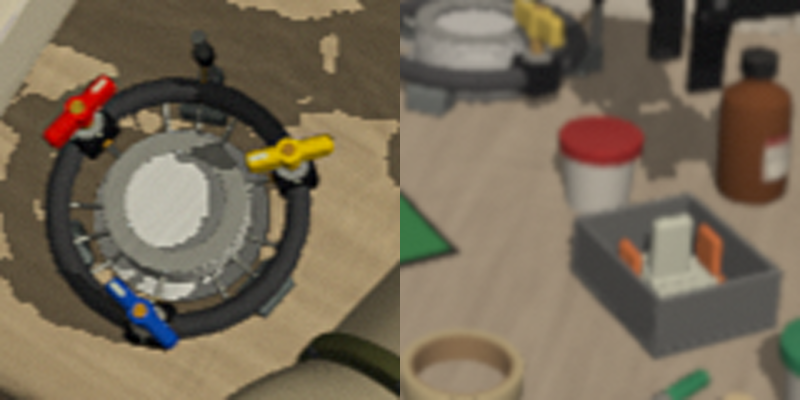

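Wheel crop: the pointers have moved from 46.8° to -42.1° (red), -75.8° to 104.3° (yellow) and 136.9° to 47.2° (blue), so the turns are 89°, 180° and 90°. The side crop shows the cap untouched in its tray, fin at (670,250). Now the fin grasp.

```bash
python3 -m creep '[{"x":0.0015,"y":0.003,"z":-0.05,"spin":0.3},{"x":0.0015,"y":0.003,"z":-0.1,"spin":0.3},{"x":0.0015,"y":0.003,"z":-0.125,"spin":0.3},{"x":0.0015,"y":0.003,"z":-0.132,"spin":0.3},{"x":0.0015,"y":0.003,"z":-0.132,"spin":0.3}]' 0.04 20;  python3 -m creep '[{"x":0,"y":0,"z":0,"spin":0},{"x":0,"y":0,"z":0,"spin":0},{"x":0,"y":0,"z":0,"spin":0},{"x":0,"y":0,"z":0,"spin":0}]' 0 30;python3 st.py;  python3 -m creep '[{"x":0,"y":0,"z":0.03,"spin":0},{"x":0,"y":0,"z":0.06,"spin":0},{"x":0,"y":0,"z":0.09,"spin":0},{"x":0,"y":0,"z":0.09,"spin":0}]'; python3 st.py
```

```text
time: 31.22
ee_pos: [0.5368, -0.4082, 0.0527]
eef_rot: [0.739, -0.674, -0.001, 0.0]
ft_force: [-1.5, -0.7, 0.6]
width: 0.0398
time: 31.72
ee_pos: [0.5363, -0.4091, 0.0522]
eef_rot: [0.738, -0.675, -0.001, 0.001]
ft_force: [0.3, 0.3, 2.2]
width: 0.0093
yaw -84.84036548070306 zaxis [-0.0016 -0.0002 -1.    ] [ 0.3687  0.6122  0.2975  1.524  -0.1958  1.036  -0.7653] [ 0.5363 -0.4091  0.0522] 31.725 [0.3185 0.2505 2.1756] 0.009261637280550586
time: 32.22
ee_pos: [0.5372, -0.4097, 0.1444]
eef_rot: [0.738, -0.675, 0.001, 0.0]
ft_force: [-0.2, 0.3, -1.4]
width: 0.01
yaw -84.83809974988309 zaxis [ 0.0016 -0.0019 -1.    ] [ 0.3536  0.5193  0.3207  1.4551 -0.1685  1.192  -0.7838] [ 0.5372 -0.4097  0.1444] 32.225 [-0.2131  0.3233 -1.3874] 0.009993752702307974
```

```bash
python3 -m creep '[{"x":-0.048,"y":0.032,"z":0.01,"spin":0},{"x":-0.096,"y":0.064,"z":0.01,"spin":0},{"x":-0.144,"y":0.095,"z":0.01,"spin":0},{"x":-0.1727,"y":0.1137,"z":0,"spin":0},{"x":-0.1727,"y":0.1137,"z":-0.05,"spin":0},{"x":-0.1727,"y":0.1137,"z":-0.08,"spin":0},{"x":-0.1727,"y":0.1137,"z":-0.09,"spin":0},{"x":-0.1727,"y":0.1137,"z":-0.09,"spin":0}]'; python3 st.py
```

```text
time: 33.22
ee_pos: [0.3633, -0.2949, 0.0514]
eef_rot: [0.738, -0.674, -0.001, 0.001]
ft_force: [0.6, -0.2, -1.2]
width: 0.0098
yaw -84.82871555650509 zaxis [-0.0033  0.0009 -1.    ] [ 0.2829  0.2133  0.3272  2.0818 -0.0882  0.8626 -0.8197] [ 0.3633 -0.2949  0.0514] 33.225 [ 0.6075 -0.2198 -1.1528] 0.00977012208307233
```

```bash
python3 -m creep '[{"x":0,"y":0,"z":-0.001,"spin":0},{"x":0,"y":0,"z":-0.0015,"spin":0}]'; python3 -m creep '[{"x":0,"y":0,"z":0,"spin":0},{"x":0,"y":0,"z":0,"spin":0},{"x":0,"y":0,"z":0.05,"spin":0},{"x":0,"y":0,"z":0.1,"spin":10},{"x":0,"y":0,"z":0.15,"spin":20},{"x":0,"y":0.05,"z":0.15,"spin":30},{"x":0,"y":0.1,"z":0.15,"spin":40},{"x":0,"y":0.15,"z":0.15,"spin":50},{"x":0,"y":0.15,"z":0.15,"spin":60},{"x":0,"y":0.15,"z":0.15,"spin":70},{"x":0,"y":0.15,"z":0.15,"spin":80},{"x":0,"y":0.15,"z":0.15,"spin":90}]' 0.04 20
python3 - <<'E'
from m import *
exec(open("st.py").read())
for n in("top","side"):
    c=cam(n); P=cloud(c)
    near=np.hypot(P[...,0]-.364,P[...,1]+.296)<.06
    o=mask(c,"orange")&near; k,l,sx,ce=cv2.connectedComponentsWithStats(o.astype(np.uint8))
    for i in range(1,k):
        if sx[i,4]>8: v,u=np.nonzero(l==i); print(n,"tab",ce[i],sx[i,4],"depth",np.median(P[v,u],0),"plane.0395",onplane(c,ce[i],.0395), P[v,u,2].max())
    f=P[near&(P[...,2]>.048)&(P[...,2]<.07)]
    if len(f): print(n,"fin",len(f),f.mean(0),f[:,2].max(),cv2.minAreaRect(f[:,:2].astype(np.float32)))
    x=proj(c,(.364,-.296,.03)).astype(int); a=c["pixels"][x[1]-40:x[1]+40,x[0]-40:x[0]+40]; cv2.imwrite(f"pics/m_{n}.png",cv2.resize(a,(400,400),interpolation=cv2.INTER_CUBIC))
cv2.imwrite("pics/m5.png",np.hstack([cv2.imread("pics/m_top.png"),cv2.imread("pics/m_side.png")]))
E
```

```text
time: 33.48
ee_pos: [0.3638, -0.2953, 0.0507]
eef_rot: [0.738, -0.675, -0.0, 0.0]
ft_force: [0.3, -0.1, -0.9]
width: 0.01
time: 34.98
ee_pos: [0.3635, -0.1452, 0.2005]
eef_rot: [0.999, 0.048, 0.0, 0.001]
ft_force: [-0.2, 0.5, -0.1]
width: 0.0401
yaw 5.491310600439005 zaxis [ 0.0001 -0.002  -1.    ] [ 0.0429 -0.1729  0.1988  2.0991  0.0384  1.2118  0.3212] [ 0.3635 -0.1452  0.2005] 34.975 [-0.2365  0.4963 -0.1484] 0.04012627033762566
top tab [357.4286 277.0357] 28 depth [ 0.3918 -0.2935  0.0378] plane.0395 [ 0.3917 -0.2931  0.0395] 0.04378338362063231
top tab [359.6087 303.7609] 46 depth [ 0.3327 -0.2986  0.0363] plane.0395 [ 0.3315 -0.2978  0.0395] 0.0451549094951344
top fin 53 [ 0.3621 -0.2948  0.053 ] 0.05898899814044363 ((0.36211544275283813, -0.29502564668655396), (0.02489953488111496, 0.009670471772551537), 7.005317211151123)
side tab [301.3333 288.2963] 27 depth [ 0.3881 -0.3031  0.0322] plane.0395 [ 0.3836 -0.3187  0.0395] 0.03754883802847101
side tab [277.   291.75] 28 depth [ 0.3315 -0.3079  0.0325] plane.0395 [ 0.3288 -0.322   0.0395] 0.038049861693830254
side fin 35 [ 0.3591 -0.2984  0.0506] 0.05344146363409207 ((0.358486533164978, -0.2986260652542114), (0.023929094895720482, 0.011416993103921413), 15.558757781982422)
```

View pics/m5.png

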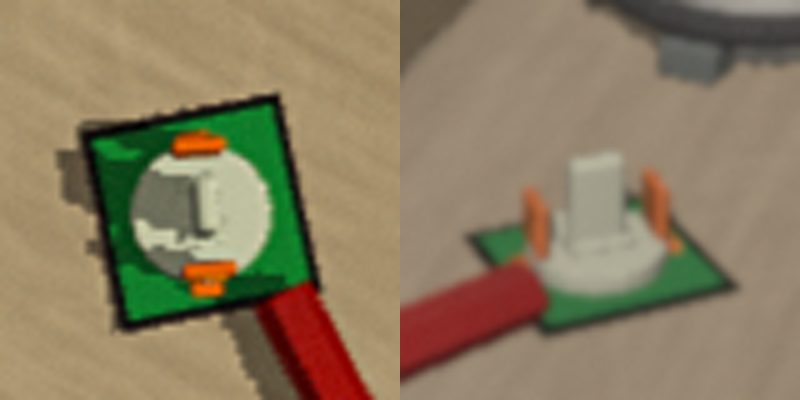

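The cap stands level and free on the mat: tabs at crop (200,143) and (208,275). The screwdriver handle lies right of the near tab and clears the finger by about 15 mm. Taking it by the tabs.

```bash
python3 -m creep '[{"x":0,"y":-0.05,"z":0,"spin":0},{"x":0,"y":-0.1,"z":0,"spin":0},{"x":-0.001,"y":-0.15,"z":0,"spin":-0.3},{"x":-0.001,"y":-0.15,"z":-0.05,"spin":-0.3},{"x":-0.001,"y":-0.15,"z":-0.1,"spin":-0.3},{"x":-0.001,"y":-0.15,"z":-0.14,"spin":-0.3},{"x":-0.001,"y":-0.15,"z":-0.1555,"spin":-0.3},{"x":-0.001,"y":-0.15,"z":-0.1555,"spin":-0.3},{"x":-0.001,"y":-0.15,"z":-0.1555,"spin":-0.3}]' 0.085 25; python3 st.py; python3 -m creep '[{"x":0,"y":0,"z":0,"spin":0},{"x":0,"y":0,"z":0,"spin":0},{"x":0,"y":0,"z":0,"spin":0},{"x":0,"y":0,"z":0,"spin":0},{"x":0,"y":0,"z":0,"spin":0},{"x":0,"y":0,"z":0,"spin":0}]' 0.04 25; python3 st.py
```

```text
time: 36.2
ee_pos: [0.3635, -0.2957, 0.0463]
eef_rot: [0.999, 0.042, 0.001, 0.002]
ft_force: [0.7, -0.2, -0.0]
width: 0.0851
yaw 4.814542758757557 zaxis [ 0.0018 -0.003  -1.    ] [ 0.2062  0.2242  0.413   2.0921 -0.1178  0.8438  0.7722] [ 0.3635 -0.2957  0.0463] 36.2 [ 0.6978 -0.2116 -0.0224] 0.08507256240727738
time: 36.95
ee_pos: [0.3629, -0.2952, 0.0454]
eef_rot: [0.999, 0.042, 0.0, 0.001]
ft_force: [-2.4, 1.4, 9.6]
width: 0.0468
yaw 4.870285028101218 zaxis [ 0.0002 -0.002  -1.    ] [ 0.2062  0.2255  0.4129  2.0932 -0.1184  0.8434  0.7735] [ 0.3629 -0.2952  0.0454] 36.95 [-2.3717  1.421   9.6325] 0.04677483792378445
```

```bash
python3 -m creep '[{"x":0,"y":0,"z":0.03,"spin":0},{"x":0,"y":0,"z":0.07,"spin":0},{"x":0,"y":0,"z":0.11,"spin":0},{"x":0.03,"y":0.05,"z":0.11,"spin":0},{"x":0.06,"y":0.1,"z":0.11,"spin":0},{"x":0.09,"y":0.15,"z":0.11,"spin":0},{"x":0.12,"y":0.2,"z":0.11,"spin":0},{"x":0.144,"y":0.243,"z":0.11,"spin":0},{"x":0.144,"y":0.243,"z":0.11,"spin":0},{"x":0.144,"y":0.243,"z":0.11,"spin":0}]'
python3 - <<'E'
from m import *
exec(open("st.py").read())
c=cam("side"); P=cloud(c); x=proj(c,(.507,-.052,.09)).astype(int); cv2.imwrite("pics/h6.png",cv2.resize(c["pixels"][x[1]-45:x[1]+45,x[0]-60:x[0]+60],(800,600),interpolation=cv2.INTER_CUBIC))
o=mask(c,"orange"); o[:x[1]-45]=0;o[x[1]+45:]=0;o[:,:x[0]-60]=0;o[:,x[0]+60:]=0
k,l,sx,ce=cv2.connectedComponentsWithStats(o.astype(np.uint8))
for i in range(1,k):
    if sx[i,4]>8: v,u=np.nonzero(l==i); print(ce[i],sx[i],np.median(P[v,u],0),P[v,u,2].min(),P[v,u,2].max())
E
```

```text
time: 38.2
ee_pos: [0.506, -0.0527, 0.1544]
eef_rot: [0.999, 0.042, -0.001, 0.001]
ft_force: [0.3, 0.5, -0.6]
width: 0.0467
yaw 4.855010591739288 zaxis [-0.0014 -0.0025 -1.    ] [-0.1466  0.1513  0.1728  1.8899 -0.0261  1.1042  0.1209] [ 0.506  -0.0527  0.1544] 38.2 [ 0.2838  0.4909 -0.5643] 0.04665151264587242
[330.8889 204.    ] [330 200   2   9   9] [ 0.5232 -0.0626  0.1382] 0.12469023013950828 0.14532131042531632
[316.4667 206.2667] [316 203   2   8  15] [ 0.4824 -0.066   0.134 ] 0.12407465378518419 0.1442128340660011
```

View pics/h6.png

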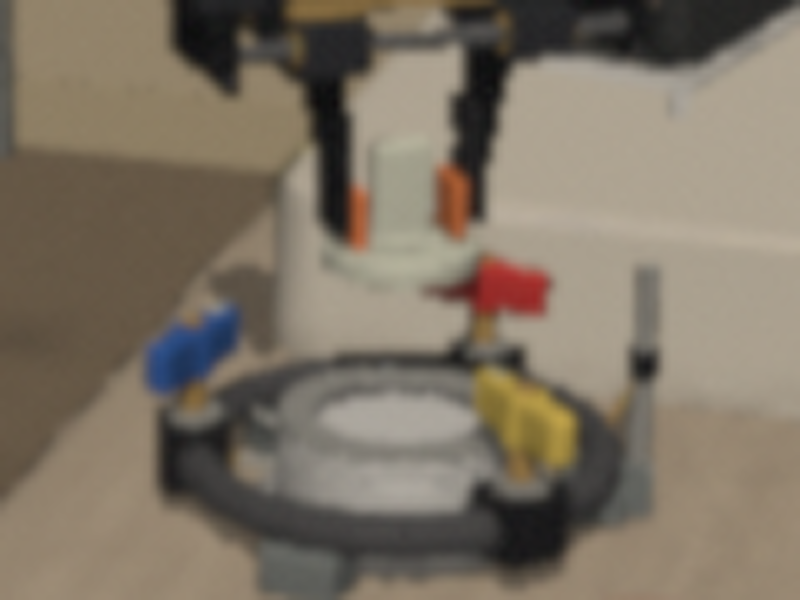

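Side view: the cap hangs level between the jaws at (400,255), tabs pinched (46.7 mm), over the hub opening at (395,410). Lowering.

```bash
python3 -m creep '[{"x":0.001,"y":0.0005,"z":-0.03,"spin":0},{"x":0.001,"y":0.0005,"z":-0.05,"spin":0},{"x":0.001,"y":0.0005,"z":-0.06,"spin":0},{"x":0.001,"y":0.0005,"z":-0.06,"spin":0}]'; python3 -m creep '[{"x":0,"y":0,"z":-0.003,"spin":0},{"x":0,"y":0,"z":-0.006,"spin":0}]';python3 -m creep '[{"x":0,"y":0,"z":-0.003,"spin":0},{"x":0,"y":0,"z":-0.005,"spin":0}]'
```

```text
time: 38.75
ee_pos: [0.5071, -0.0524, 0.0946]
eef_rot: [0.999, 0.042, -0.001, 0.001]
ft_force: [-0.4, 0.2, -1.1]
width: 0.0471
time: 39.0
ee_pos: [0.5079, -0.0517, 0.0893]
eef_rot: [0.999, 0.042, 0.0, 0.001]
ft_force: [0.4, -0.0, -0.9]
width: 0.0468
time: 39.25
ee_pos: [0.5075, -0.0516, 0.0837]
eef_rot: [0.999, 0.043, -0.0, 0.001]
ft_force: [-0.0, -0.5, -0.5]
width: 0.0471
```

```bash
python3 -m creep '[{"x":0,"y":0,"z":-0.002,"spin":0},{"x":0,"y":0,"z":-0.004,"spin":0}]'; python3 -m creep '[{"x":0,"y":0,"z":-0.0015,"spin":0},{"x":0,"y":0,"z":-0.0015,"spin":0}]';python3 -m creep '[{"x":0,"y":0,"z":-0.001,"spin":0},{"x":0,"y":0,"z":-0.001,"spin":0}]'
```

```text
time: 39.5
ee_pos: [0.5076, -0.0516, 0.0797]
eef_rot: [0.999, 0.042, -0.0, 0.001]
ft_force: [0.8, -0.1, -1.5]
width: 0.0471
time: 39.75
ee_pos: [0.5076, -0.0516, 0.0785]
eef_rot: [0.999, 0.042, -0.0, 0.001]
ft_force: [-0.9, -0.0, 2.6]
width: 0.047
time: 40.0
ee_pos: [0.5076, -0.0516, 0.0783]
eef_rot: [0.999, 0.042, -0.0, 0.001]
ft_force: [-6.8, 0.2, 13.2]
width: 0.047
```

```bash
python3 -m creep '[{"x":0,"y":0,"z":0,"spin":0},{"x":0,"y":0,"z":0,"spin":0},{"x":0,"y":0,"z":0,"spin":0},{"x":0,"y":0,"z":0,"spin":0}]' 0.072; python3 -m creep '[{"x":0,"y":0,"z":0.02,"spin":0},{"x":0,"y":0,"z":0.06,"spin":0},{"x":0,"y":0,"z":0.1,"spin":0},{"x":-0.03,"y":-0.05,"z":0.13,"spin":0},{"x":-0.06,"y":-0.1,"z":0.13,"spin":0},{"x":-0.09,"y":-0.15,"z":0.13,"spin":0},{"x":-0.1,"y":-0.2,"z":0.13,"spin":0},{"x":-0.1,"y":-0.25,"z":0.13,"spin":0},{"x":-0.1,"y":-0.25,"z":0.13,"spin":0}]'
python3 - <<'E'
from w import *
exec(open("st.py").read())
A=[]
for n in("top","side"):
    c=cam(n); P=cloud(c); near=np.hypot(P[...,0]-.507,P[...,1]+.052)<.045
    o=mask(c,"orange")&near; k,l,sx,ce=cv2.connectedComponentsWithStats(o.astype(np.uint8))
    for i in range(1,k):
        if sx[i,4]>8: v,u=np.nonzero(l==i); print(n,"tab",ce[i],sx[i,4],np.median(P[v,u],0),P[v,u,2].min(),P[v,u,2].max(),"plane .0725",onplane(c,ce[i],.0725))
    f=P[near&(P[...,2]>.08)&(P[...,2]<.1)]
    if len(f): print(n,"fin",len(f),f.mean(0),np.percentile(f[:,2],[10,50,90]),cv2.minAreaRect(f[:,:2].astype(np.float32)))
    if n=="top":
        for kk,a in(("red",(.5613,.011)),("yellow",(.534,-.132)),("blue",(.4245,-.036))): print(kk,wing(c,kk,a)["ang"])
    x=proj(c,(.507,-.052,.06)).astype(int); A.append(cv2.resize(c["pixels"][x[1]-40:x[1]+40,x[0]-40:x[0]+40],(400,400),interpolation=cv2.INTER_CUBIC))
cv2.imwrite("pics/f7.png",np.hstack(A))
E
```

```text
time: 40.5
ee_pos: [0.5075, -0.0516, 0.0772]
eef_rot: [0.999, 0.042, -0.0, 0.001]
ft_force: [0.4, 0.1, 0.6]
width: 0.0707
time: 41.62
ee_pos: [0.4062, -0.3052, 0.2072]
eef_rot: [0.999, 0.04, -0.001, 0.002]
ft_force: [-0.4, 0.9, -0.4]
width: 0.0717
yaw 4.540989999737039 zaxis [-0.0009 -0.0035 -1.    ] [ 0.1396  0.0947  0.4403  1.8432 -0.0394  1.2118  0.6713] [ 0.4062 -0.3052  0.2072] 41.625 [-0.4006  0.8763 -0.4065] 0.07168184516659688
top fin 53 [ 0.5075 -0.0523  0.0864] [0.0832 0.0865 0.0902] ((0.507154643535614, -0.052478380501270294), (0.025519169867038727, 0.009061168879270554), 2.726217269897461)
red -44.0
yellow -76.1
blue -132.5
side fin 17 [ 0.4996 -0.0552  0.0825] [0.0804 0.0819 0.0845] ((0.5001201629638672, -0.0561995804309845), (0.008504044264554977, 0.016922825947403908), 88.55376434326172)
```

View pics/f7.png

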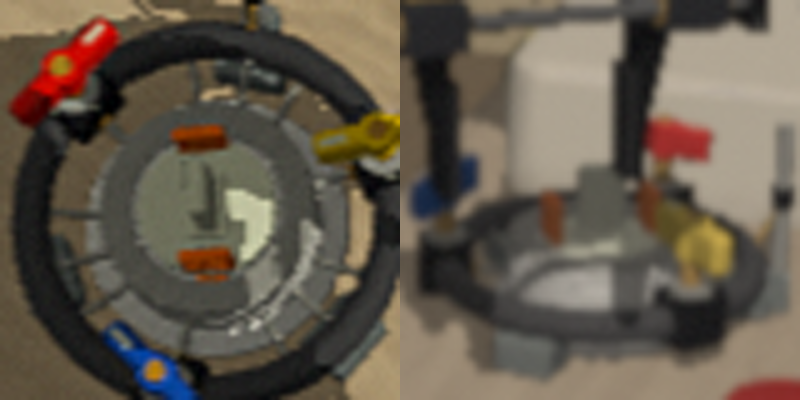

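The cap sits down in the hub (fin top 86.4 mm, where the 86 mm wings read about 84.5). The tab spread in shadow needs a cleaner look, so I move the arm away.

```bash
python3 -m creep '[{"x":0.01,"y":-0.05,"z":0.05,"spin":0},{"x":0.02,"y":-0.1,"z":0.1,"spin":0},{"x":0.02,"y":-0.15,"z":0.12,"spin":0},{"x":0.02,"y":-0.2,"z":0.12,"spin":0},{"x":0.02,"y":-0.25,"z":0.12,"spin":0},{"x":0.02,"y":-0.25,"z":0.12,"spin":0}]'
python3 - <<'E'
from w import *
exec(open("st.py").read())
A=[]
for n in("top","side"):
    c=cam(n); P=cloud(c); near=np.hypot(P[...,0]-.507,P[...,1]+.052)<.042
    h=cv2.cvtColor(c["pixels"],cv2.COLOR_BGR2HSV).astype(int); o=near&(h[...,0]<20)&(h[...,1]>130)&(h[...,2]>50); k,l,sx,ce=cv2.connectedComponentsWithStats(o.astype(np.uint8))
    for i in range(1,k):
        if sx[i,4]>8:
            v,u=np.nonzero(l==i); t=P[v,u]; tt=t[t[:,2]>t[:,2].max()-.01] ; print(n,"tab",ce[i],sx[i],np.median(t,0),"x range",t[:,0].min(),t[:,0].max(),"z",t[:,2].min(),t[:,2].max(),"top edge rows",onplane(c,(ce[i][0],v.min()-.5),.0725),onplane(c,(ce[i][0],v.max()+.5),.0725))
    if n=="top":
        for kk,a in(("red",(.5613,.011)),("yellow",(.534,-.132)),("blue",(.4245,-.036))): print(kk,wing(c,kk,a)["ang"])
    x=proj(c,(.507,-.052,.06)).astype(int); A.append(cv2.resize(c["pixels"][x[1]-25:x[1]+25,x[0]-25:x[0]+25],(400,400),interpolation=cv2.INTER_CUBIC))
cv2.imwrite("pics/f8.png",np.hstack(A))
E
```

```text
time: 42.48
ee_pos: [0.4266, -0.5534, 0.3248]
eef_rot: [0.999, 0.041, -0.002, 0.0]
ft_force: [-0.4, 0.6, -0.1]
width: 0.0722
yaw 4.714135687555985 zaxis [-0.0039 -0.0006 -1.    ] [ 0.5012  0.5221  0.5683  1.1229 -0.2681  1.5689  1.0899] [ 0.4266 -0.5534  0.3248] 42.475 [-0.4143  0.591  -0.1261] 0.0722132908645892
top tab [250.4815 211.0741] [245 209  12   6  54] [ 0.5353 -0.0502  0.0685] x range 0.5329006972865049 0.5461327596113257 z 0.04353481281819602 0.07594359301662994 top edge rows [ 0.5404 -0.051   0.0725] [ 0.5265 -0.0514  0.0725]
top tab [251.8545 235.9636] [246 233  12   7  55] [ 0.4788 -0.0544  0.067 ] x range 0.4762081394643093 0.49028633409556155 z 0.036645204800284194 0.0759816440434781 top edge rows [ 0.4853 -0.0558  0.0725] [ 0.4694 -0.0563  0.0725]
red -44.3
yellow -76.3
blue 46.4
side tab [332.25   229.0714] [330 225   5  10  28] [ 0.5309 -0.057   0.0626] x range 0.5288291551325714 0.5362315644634474 z 0.050488035863734224 0.06994156031046653 top edge rows [ 0.5332 -0.0487  0.0725] [ 0.5132 -0.1161  0.0725]
side tab [312.8214 231.5714] [311 227   4  10  28] [ 0.4756 -0.0607  0.0617] x range 0.4732780527562821 0.4784241691121785 z 0.04961715802148226 0.07112617443499815 top edge rows [ 0.4778 -0.0518  0.0725] [ 0.4607 -0.1183  0.0725]
```

View pics/f8.png

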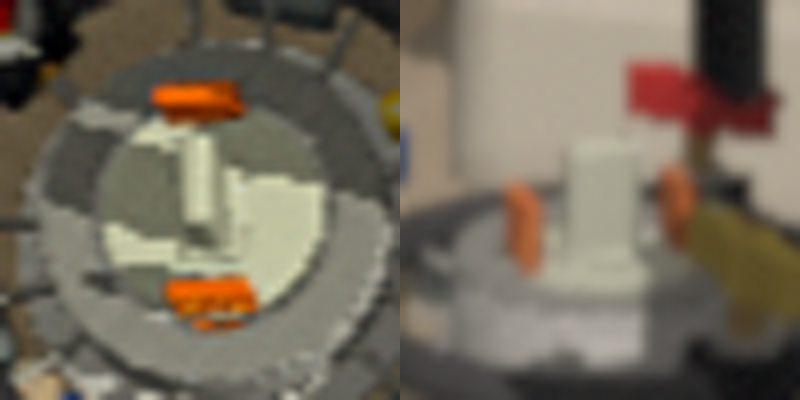

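```bash
python3 -c "
from bench import r
print(r.close_job())"
```

```text
the job is handed in; nothing more can be done
None
```

I finished the job and handed it in at about 42.5 s of the 72 s allowed. All three spoke wings are tightened and the dust cap is latched in the wheel's hub.

**What I did**
- **Wings:** I turned red, then yellow (in two grips), then blue, each clockwise and finished before touching the next. Measured after the blue turn, the turns were about 89°, 180° and 90°.
- **Cap:** I lifted it out of the tray by the fin and set it down free on the mat. I then took it by the two tabs, lowered it into the hub until it rested on the seat floor (13 N), and let go.

**Last checks**
- **Seating:** the fin top read 86.4 mm. It should be 88 mm, but the camera reads known heights about 1.5 mm low, so I take the cap as fully seated.
- **Level:** both tab tops read the same height (76 mm).
- **Tabs:** their centres are 55 to 56.5 mm apart and even about the fin. They should be 56 mm apart when free and 42 mm when pinched, so both have sprung out. The hooks themselves can't be seen under the lip.
- **Robot:** it was clear of everything when I handed in.

**Problems and disagreements**
- **Blue wing:** partway through its turn the arm reached joint limits and the tool tilted 3.5°. I let go at 45°, moved the arm clear and straightened the tool, then gripped again and finished the turn.
- **Red wing:** its final angle read -42.1° in one picture and -44.3° in a later one. The target was -43.2°, so the two readings fall either side of it.
- **Yellow pointer:** in the last two pictures its white end was not picked up and the reading came out reversed. The bar's line still matched, and an earlier picture showed the pointer correctly.
- **Other objects:** I saw no contact with the other things on the bench, but I did not measure their positions again at the end.

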